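Stack a ring transformer and its fittings on the mounting stud

TASK

Mount the ring-shaped transformer on the upright stud of the metal plate: thread the wide, thin black disc over the stud first, then the copper-wound transformer, then the flat steel clamping washer, and last the small ribbed collar, so that each lies flat on the one below. Leave the two standing capacitors among the parts where they are.

Things in the scene. Friction and masses are not known exactly. Their poses are not given: they have to be found in the camera images.
- stud_foot (a point): Foot of the stud: the point on the top face of the mounting plate where the stud's axis leaves it. The plate is a fixed square of bare aluminium, 120 x 120 x 6 mm, lying on the bench (this point is 6 mm over the bench); the stud is an upright steel rod in its middle, 8 mm thick, its round tip 46.5 mm above this point. z up, x and y along the plate's edges.
- insulating_disc_mid (a point): Centre of the insulating disc, half-way up: a thin flat ring of plain black plastic, the widest of the parts, 66 mm across, 7 mm thick, with a 23 mm hole through the middle, about 40 g. Lies flat on the bench; z is its axis.
- transformer_mid (a point): Centre of the ring transformer, half-way up: a thick copper-coloured ring wound with wire, 60 mm across, 24 mm high, with a 24 mm hole through the middle, about 350 g. Lies flat on the bench; z is its axis.
- clamp_plate_mid (a point): Centre of the clamping washer, half-way up: a flat bright steel ring with eight small dark dots, 50 mm across, 6 mm thick, with a 20 mm hole through the middle, about 60 g. Lies flat on the bench; z is its axis.
- collar_mid (a point): Centre of the collar, half-way up: the smallest ring, dark steel with a ribbed rim, 34 mm across, 16 mm high, with an 18 mm hole through the middle, about 60 g. Stands flat on the bench; z is its axis.
- capacitor_2_mid (a point): Centre of a loose capacitor that stands upright among the parts on the left of the bench, half-way up: a can 25 mm across and 36 mm high. Not to be moved.
- capacitor_0_mid (a point): Centre of a loose capacitor that stands upright among the parts on the right of the bench, half-way up: a can 22 mm across and 32 mm high. Not to be moved.
There are look-alikes about, which are no part of the job. Several things look just like the part that bears clamp_plate_mid: the one meant starts farthest to the robot's left.

How it is judged:
At the end, for the whole second after the job is handed in: Insulating disc, transformer, clamping washer, collar stacked in this order round the stud: centres 3.5, 19, 34 and 45 mm (each within 3 mm) above the plate's top, within 10 mm of the stud's axis, tilted under 0.1 rad; both capacitors within 20 mm of where they stood (horizontal distance between each of insulating_disc_mid, transformer_mid, clamp_plate_mid, collar_mid and stud_foot below 0.01 m and z of insulating_disc_mid in the frame of stud_foot between 0.0005 and 0.0065 m and angle between each of insulating_disc_mid, transformer_mid, clamp_plate_mid, collar_mid's own z axis and vertical below 0.1 rad and z of transformer_mid in the frame of stud_foot between 0.016 and 0.022 m and z of clamp_plate_mid in the frame of stud_foot between 0.031 and 0.037 m and z of collar_mid in the frame of stud_foot between 0.042 and 0.048 m and distance of each of capacitor_2_mid, capacitor_0_mid from where it was at the start of the episode below 0.02 m); the robot touches nothing.
It fails at once if a capacitor is knocked over or pushed away (more than 20 mm, or tilted more than 0.5 rad) (distance of any of capacitor_2_mid, capacitor_0_mid from where it was at the start of the episode above 0.02 m or angle between any of capacitor_2_mid, capacitor_0_mid's own z axis and vertical above 0.5 rad).
It also fails if it takes over 96 s, if anything falls off the work surface, if the arm or the gripper's body presses on something with over 40 N, if the wrist force passes 120 N, or if a joint passes its speed limit or range.

ROBOT

A 6-joint arm with a two-finger parallel gripper is mounted at the origin on a cart in front of the work surface, level with it; the furniture and walls round the work are solid. World frame = base frame: x ahead of the robot, y to its left, z up, the work surface at z = 0. Lengths are in m, angles in rad, forces in N, time in s.
With the tool pointing down it reaches from about 0.375 to 0.975 m from the base axis. Payload 3.8 kg.
Tool frame: the origin (TCP) lies on the centre line of the jaws, within the pads' length; the fingertips stand 25 mm ahead of it and the grasp point (between the pads) lies 6 mm ahead of it; z points along the fingers, y is the direction in which the jaws open and shut (so a half turn about z gives the same grasp; the last joint's range is limited). The gripper opens to 85 mm and grips with 20 to 120 N. Pads are 22 mm wide; open, the fingers measure 114 mm over their backs; the gripper's body (76 mm by 85 mm) begins 54 mm behind the grasp point. The pads swing forward as they close: fully open they stand 13 mm farther back than shut.
Start: joints at [-1.269, 0.264, 1.604, -0, 1.274, -0.037], TCP at [0.224, -0.637, 0.256] pointing down, gripper open.
Joint ranges: [-2.63, 2.63], [-0.94, 2.18], [0.31, 2.57], [-1.31, 4.45], [0, 2.66], [-2.55, 2.55]. Speed limits (rad/s): [2.57, 2.57, 3.14, 3.14, 3.14, 3.14].

INTERFACE

Orientations are given as a rotation vector (axis times angle).
In Python, from workcell import bot gives the robot as it stands.
- The arm moves only by the tool servo_tool, never from a script. Its argument "moves" is a list of rows, each a list of 3 entries, a list of its own where there are three numbers: the closure in counts, from 0 (fully open) to 255 (shut), then the shift along the tool's x, y, z in m, then the turn about the tool's z in rad. A call has exactly 8 rows; each row shifts and turns the pose as measured when the row begins, along the tool's axes as they then stand; what a row does not reach is not made up. A row lasts 1/12 s, in which the tool goes at most 41.7 mm and 7.16 degrees, less where a joint would pass 70% of its speed; a pose out of reach is approached as far as the arm can. A call is refused whole if a number of a shift passes 0.0417 or a number of a turn 0.125, either way. A call with a gripper value outside its range is refused whole. The fingers move at their own pace and stop on an object; "newtons" is the grip in N (left out, the last holds). Time passes only in rows, so rows that do not move let the fingers close, or fill a call up. It gives the time, the measured TCP pose, the force and the opening at its end, in the units of the state.
- bot.read_state(): the state, without advancing time (a new reading comes with each control period).
- bot.read_camera(name): name is "side" or "top"; returns a dict with "pixels" (400x640x3 uint8, red, green, blue), "depth" (400x640 float32, m along the optical axis (not along the pixel's ray), 0 where there is no reading), "intrinsics" (3x3 intrinsics, pixels), "R" (3x3) and "t" (3): a world point X has camera coordinates R X + t. Camera axes: x right, y down, z forward; pixel columns grow to the right and rows downward; lengths in m; the calibration is good to about 2 mm. A picture is of the moment at which its call begins.
- bot.finish_job(): hands the job in, once; it reports no verdict.
The state is a dict: "time": time; "q": joint angles; "joint_vel": joint speeds; "joint_torque": joint torques, N m; "tool_pos": TCP position; "tcp_rot": TCP orientation; "wrist_force": force on the tool from outside, world axes, zero at the start; "torque": the same for the moment, N m; "width": opening from 0.0 (shut) to 1.0 (fully open).
Only numpy, scipy, OpenCV 4.12 (cv2) and the standard library are available. Lean on these libraries where they do the work, as an engineer would, in place of code of your own. Each camera call takes 0.05 s, during which the arm holds its last target.

## Working session

There is one attempt and no reset: what is moved stays moved. The work goes in short steps, Python scripts to look and compute and a tool call to move; the robot and the scene stay as the last step left them, time stands still between calls to the robot, and variables do not carry over. Pictures are saved under pics/ and viewed, and the job is handed in when it is done.

Besides the shell and the picture viewer there is one more tool, called after "Call:" in YAML: its name, and indented under it one key for each argument. servo_tool: Moves the arm, as the interface text tells. Its arguments: {"type":"object","properties":{"moves":{"type":"array","items":{"type":"array"}},"newtons":{"type":"number"}},"required":["moves"]}

```bash
ls; mkdir -p pics; python3 - <<'E'
from workcell import bot
import cv2,numpy as np
s=bot.read_state();print(s)
for n in("top","side"):
    c=bot.read_camera(n);cv2.imwrite(f"pics/{n}0.png",c["pixels"][:,:,::-1]);np.savez(f"{n}0.npz",**c)
    print(n,c["intrinsics"],c["R"],c["t"])
E
```

```text
pics
{'time': 0.0, 'q': array([-1.26892496e+00,  2.64731465e-01,  1.60536586e+00, -5.83363081e-06,
        1.27365273e+00, -3.69112114e-02]), 'joint_vel': array([ 6.96871392e-06, -2.24322680e-03, -9.60927473e-05,  1.16462773e-03,
       -1.17207768e-03,  9.39177065e-04]), 'joint_torque': array([ 3.97270969e-04, -5.15107799e+01, -3.67317116e+01,  8.80017637e-05,
        1.29002100e-02,  1.30745966e-05]), 'tool_pos': array([ 0.22412316, -0.63600995,  0.25498094]), 'tcp_rot': array([-3.09452116e+00, -5.29259430e-01,  4.56014544e-04]), 'wrist_force': array([ 0.06514669, -0.21249438,  0.67730095]), 'torque': array([-0.02518284, -0.042162  , -0.06119543]), 'width': 1.0022207009798996}
top [[511.77122906   0.         322.34149731]
 [  0.         511.77122906 200.5157847 ]
 [  0.           0.           1.        ]] [[-0.01976131 -0.99957393  0.02148139]
 [-0.99685408  0.01804898 -0.07717625]
 [ 0.07675565 -0.02293891 -0.99678602]] [-0.00343192  0.52682209  1.1821787 ]
side [[399.85829319   0.         316.0571775 ]
 [  0.         399.85829319 200.60808057]
 [  0.           0.           1.        ]] [[ 0.90917372 -0.41641519 -0.00124405]
 [-0.22020223 -0.47823525 -0.85017764]
 [ 0.35343193  0.77323311 -0.52649448]] [-0.46195246  0.1520264   0.69727542]
```

View pics/top0.png

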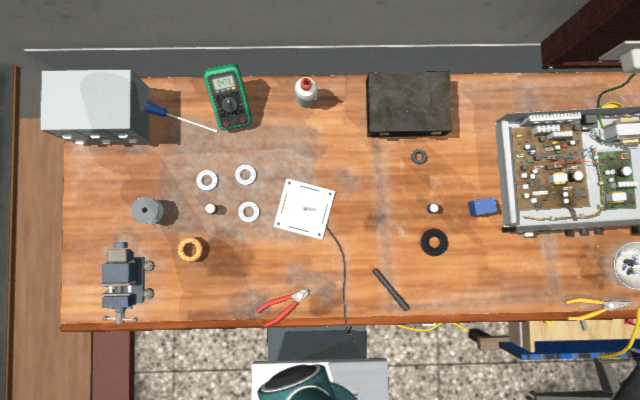

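View pics/side0.png

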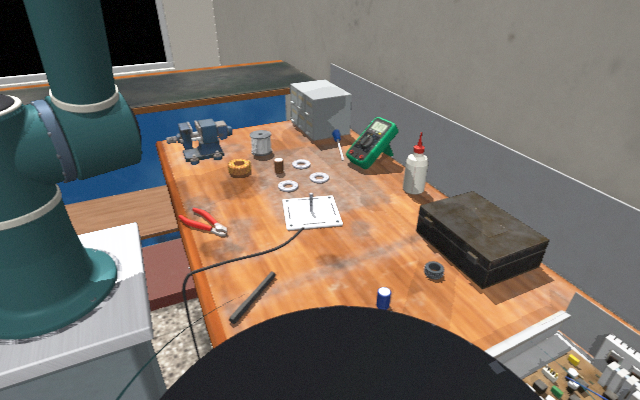

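```bash
cat > h.py <<'E'
import numpy as np,cv2
def load(f):
    return dict(np.load(f))
def proj(c,X):
    p=c["R"]@np.asarray(X,float)+c["t"];p=c["intrinsics"]@p;return p[:2]/p[2]
def ray(c,uv,z):
    d=c["R"].T@np.linalg.solve(c["intrinsics"],[uv[0],uv[1],1.]);o=-c["R"].T@c["t"]
    return o+d*(z-o[2])/d[2]
E
python3 - <<'E'
from h import *
t=load("top0.npz");s=load("side0.npz")
print(proj(t,[.224,-.637,.255]),proj(s,[.224,-.637,.255]))
a=t["pixels"][130:280,120:350,::-1];b=t["pixels"][130:280,350:510,::-1]
cv2.imwrite("pics/c1.png",cv2.resize(a,None,fx=3.4,fy=3.4,interpolation=cv2.INTER_CUBIC))
cv2.imwrite("pics/c2.png",cv2.resize(b,None,fx=3.5,fy=3.5,interpolation=cv2.INTER_CUBIC))
# background-free depth check: heights above bench at some pixels
for u,v in [(206,180),(190,250),(210,209),(148,210),(248,211),(245,174),(434,242),(419,156),(434,209),(305,209),(285,190)]:
    w=t["depth"][v-12:v+13,u-12:u+13];vv,uu=np.mgrid[v-12:v+13,u-12:u+13]
    P=np.stack([(uu-t["intrinsics"][0,2])/511.77*w,(vv-t["intrinsics"][1,2])/511.77*w,w],-1)
    W=(P-t["t"])@t["R"]
    print((u,v),ray(t,(u,v),0.01).round(3),np.percentile(W[...,2],[5,50,90,98]).round(4))
E
```

```text
[660.57839605 345.73372352] [333.8048578  709.76591512]
(206, 180) [0.581 0.261 0.01 ] [-0.0031  0.0024  0.0081  0.0109]
(190, 250) [0.417 0.298 0.01 ] [-0.0023  0.0213  0.0259  0.0278]
(210, 209) [0.512 0.251 0.01 ] [-0.0036  0.0011  0.0352  0.0402]
(148, 210) [0.513 0.396 0.01 ] [0.0043 0.0544 0.0579 0.0598]
(248, 211) [0.506 0.162 0.01 ] [-0.0029  0.0021  0.0074  0.0092]
(245, 174) [0.594 0.169 0.01 ] [-0.0031  0.0022  0.0077  0.0096]
(434, 242) [ 0.424 -0.276  0.01 ] [-0.0025  0.0049  0.0088  0.0108]
(419, 156) [ 0.63  -0.247  0.01 ] [-0.0045  0.      0.0143  0.0184]
(434, 209) [ 0.502 -0.279  0.01 ] [-0.004  -0.0002  0.0281  0.0335]
(305, 209) [0.508 0.028 0.01 ] [0.0022 0.0058 0.0091 0.0498]
(285, 190) [0.554 0.074 0.01 ] [-0.0027  0.0033  0.0081  0.0103]
```

View pics/c1.png

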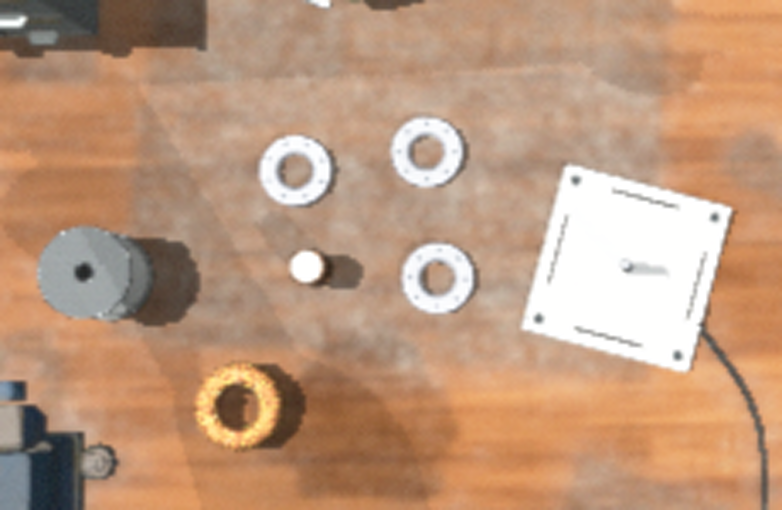

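View pics/c2.png

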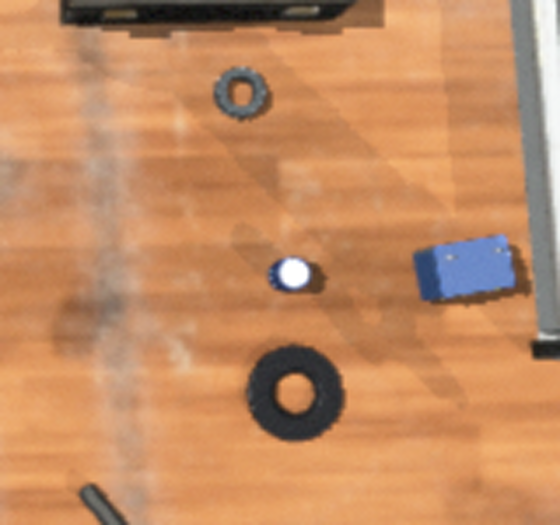

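```bash
cat > seg.py <<'E'
from h import *
def blob(c,uv,mask,z,half=28):
    m=np.zeros(mask.shape,np.uint8);u,v=uv
    m[v-half:v+half,u-half:u+half]=mask[v-half:v+half,u-half:u+half]
    cs,_=cv2.findContours(m,cv2.RETR_EXTERNAL,cv2.CHAIN_APPROX_NONE)
    k=max(cs,key=cv2.contourArea)
    W=np.array([ray(c,p[0],z)[:2] for p in k])
    (cx,cy),(a,b),_=cv2.fitEllipse((W*1000).astype(np.float32))
    return cx.__round__(1),cy.__round__(1),round(a,1),round(b,1),cv2.boundingRect(k)
E
python3 - <<'E'
from seg import *
t=load("top0.npz");im=t["pixels"];hsv=cv2.cvtColor(im,cv2.COLOR_RGB2HSV)
H,S,V=[hsv[...,i].astype(int) for i in range(3)]
for uv in [(434,242),(190,250),(206,180),(419,156),(434,209),(210,209)]:
    u,v=uv;print(uv,[tuple(hsv[v,u+d]) for d in range(-20,21,2)])
black=((V<75)).astype(np.uint8)
grey=((S<90)&(V<140)).astype(np.uint8)
white=((S<45)&(V>160)).astype(np.uint8)
cop=((H>8)&(H<24)&(S>140)&(V>140)).astype(np.uint8)
print("disc",blob(t,(434,242),black,.007))
print("tr",blob(t,(190,250),cop,.016))
for w in[(206,180),(245,174),(248,211)]:print("wash",blob(t,w,white,.006,20))
print("col",blob(t,(419,156),grey,.014,14))
print("plate",blob(t,(305,209),white,.006,40))
print("c0",blob(t,(434,209),white,.032,12));print("c2",blob(t,(210,209),white,.036,12))
E
```

```text
(434, 242) [(np.uint8(12), np.uint8(150), np.uint8(214)), (np.uint8(13), np.uint8(157), np.uint8(206)), (np.uint8(13), np.uint8(152), np.uint8(188)), (np.uint8(12), np.uint8(111), np.uint8(113)), (np.uint8(120), np.uint8(9), np.uint8(59)), (np.uint8(111), np.uint8(35), np.uint8(51)), (np.uint8(105), np.uint8(33), np.uint8(47)), (np.uint8(12), np.uint8(133), np.uint8(69)), (np.uint8(13), np.uint8(149), np.uint8(212)), (np.uint8(13), np.uint8(150), np.uint8(217)), (np.uint8(13), np.uint8(151), np.uint8(216)), (np.uint8(12), np.uint8(148), np.uint8(213)), (np.uint8(13), np.uint8(148), np.uint8(191)), (np.uint8(11), np.uint8(72), np.uint8(60)), (np.uint8(120), np.uint8(8), np.uint8(63)), (np.uint8(111), np.uint8(34), np.uint8(53)), (np.uint8(113), np.uint8(19), np.uint8(54)), (np.uint8(13), np.uint8(146), np.uint8(143)), (np.uint8(14), np.uint8(148), np.uint8(226)), (np.uint8(13), np.uint8(145), np.uint8(225)), (np.uint8(14), np.uint8(143), np.uint8(226))]
(190, 250) [(np.uint8(12), np.uint8(125), np.uint8(191)), (np.uint8(12), np.uint8(137), np.uint8(173)), (np.uint8(12), np.uint8(136),
[... 4451 characters left out ...]
uint8(111)), (np.uint8(13), np.uint8(80), np.uint8(112)), (np.uint8(12), np.uint8(80), np.uint8(112)), (np.uint8(12), np.uint8(77), np.uint8(136)), (np.uint8(12), np.uint8(76), np.uint8(195)), (np.uint8(12), np.uint8(78), np.uint8(194))]
disc (424.7, -276.5, 59.9, 60.5, (421, 229, 27, 26))
tr (403.4, 245.6, 28.0, 51.3, (204, 244, 14, 21))
wash (582.4, 261.2, 47.4, 49.1, (196, 170, 21, 21))
wash (594.3, 169.4, 48.0, 49.5, (235, 164, 21, 21))
wash (505.2, 162.7, 48.3, 49.5, (238, 201, 21, 22))
col (629.3, -244.4, 32.0, 33.9, (411, 149, 15, 15))
plate (510.4, 31.3, 140.1, 141.3, (273, 178, 62, 61))
c0 (505.0, -272.4, 17.0, 18.0, (430, 203, 8, 9))
c2 (513.0, 247.8, 18.9, 20.8, (205, 204, 10, 9))
```

```bash
python3 - <<'E'
from seg import *
t=load("top0.npz");im=t["pixels"];hsv=cv2.cvtColor(im,cv2.COLOR_RGB2HSV)
H,S,V=[hsv[...,i].astype(int) for i in range(3)]
m=((V>200)&(S>80)).astype(np.uint8);m=cv2.morphologyEx(m,cv2.MORPH_CLOSE,np.ones((3,3)))
print("tr",blob(t,(190,250),m,.018,19))
# depth check
v,u=np.mgrid[225:276,165:216];w=t["depth"][v,u];K=t["intrinsics"]
P=np.stack([(u-K[0,2])/K[0,0]*w,(v-K[1,2])/K[1,1]*w,w],-1);W=(P-t["t"])@t["R"];g=W[...,2]>.012
k=cv2.findContours(cv2.morphologyEx(g.astype(np.uint8),cv2.MORPH_OPEN,np.ones((2,2))),0,1)[0];k=max(k,key=cv2.contourArea)[:,0]
Q=W[k[:,1],k[:,0],:2]*1000;print("tr depth",cv2.fitEllipse(Q.astype(np.float32)))
white=((S<45)&(V>160)).astype(np.uint8);z=np.zeros_like(white);z[170:245,268:342]=white[170:245,268:342]
k=max(cv2.findContours(z,0,1)[0],key=cv2.contourArea)[:,0]
print("plate",cv2.minAreaRect(np.array([ray(t,p,.006)[:2]*1000 for p in k],np.float32)))
cv2.imwrite("pics/st.png",cv2.resize(im[190:230,285:330,::-1],None,fx=14,fy=14,interpolation=cv2.INTER_NEAREST))
s=load("side0.npz")
for X in ([.51,.031,.006],[.51,.031,.0525]):print(proj(t,X),proj(s,X))
cv2.imwrite("pics/st2.png",cv2.resize(s["pixels"][150:240,260:360,::-1],None,fx=6,fy=6,interpolation=cv2.INTER_NEAREST))
E
```

```text
tr (420.6, 303.5, 59.0, 90.0, (171, 233, 36, 36))
tr depth ((416.7889709472656, 294.09307861328125), (53.02649688720703, 59.0299072265625), 69.27364349365234)
plate ((510.6369323730469, 31.05547332763672), (122.34526062011719, 122.46314239501953), 74.00007629394531)
[303.64751527 208.32022096] [311.07631549 209.41987115]
[303.34341399 207.05781033] [310.91030109 191.57712585]
```

View pics/st.png

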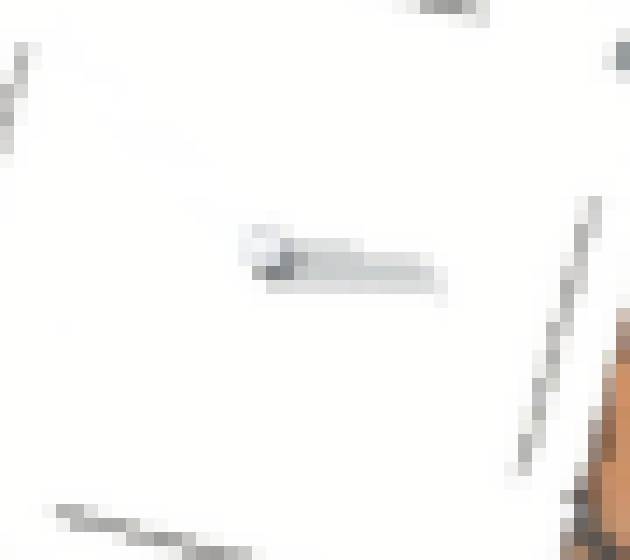

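View pics/st2.png

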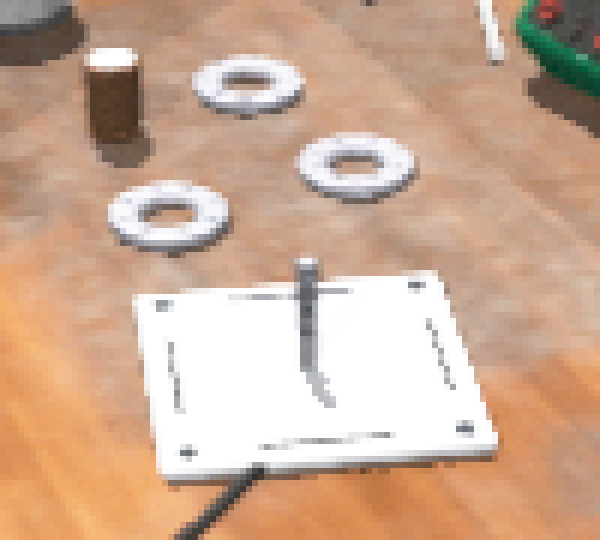

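Call:
servo_tool:
  moves:
    - [0, [0.024, -0.024, 0.008], 0.0424]
    - [0, [0.024, -0.025, 0.008], 0.0424]
    - [0, [0.023, -0.026, 0.008], 0.0424]
    - [0, [0.022, -0.027, 0.008], 0.0424]
    - [0, [0.021, -0.028, 0.008], 0.0424]
    - [0, [0.02, -0.029, 0.008], 0.0424]
    - [0, [0.019, -0.03, 0.008], 0.0424]
    - [0, [0.018, -0.03, 0.008], 0.0424]
  newtons: 40

```text
time: 0.77
tool_pos: [0.3525, -0.3851, 0.1852]
tcp_rot: [-3.141, 0.043, 0.005]
wrist_force: [0.2, -0.3, 0.3]
width: 1.003
```

Call:
servo_tool:
  moves:
    - [0, [0.011, -0.016, 0.012], -0.027]
    - [0, [0.011, -0.016, 0.014], 0]
    - [0, [0.011, -0.016, 0.014], 0]
    - [0, [0.011, -0.016, 0.014], 0]
    - [0, [0.011, -0.016, 0.014], 0]
    - [0, [0.011, -0.016, 0.014], 0]
    - [0, [0.008, -0.012, 0.012], 0]
    - [0, [0, 0, 0], 0]

```text
time: 1.43
tool_pos: [0.4283, -0.2621, 0.0831]
tcp_rot: [-3.136, -0.008, 0.012]
wrist_force: [-0.9, 0.2, -0.0]
width: 0.998
```

```bash
python3 - <<'E'
from workcell import bot
from h import *
s=bot.read_state();print(s["tool_pos"],s["tcp_rot"],s["wrist_force"],s["time"])
for n in("top","side"):
    c=bot.read_camera(n);cv2.imwrite(f"pics/{n}1.png",c["pixels"][:,:,::-1]);print(proj(c,s["tool_pos"]))
E
```

```text
[ 0.42830685 -0.26206001  0.08313669] [-3.13551365 -0.00807414  0.01186786] [-0.91529997  0.16658185 -0.02822039] 1.4333
[435.57657313 240.40575088]
[340.27463085 275.20712175]
```

View pics/top1.png

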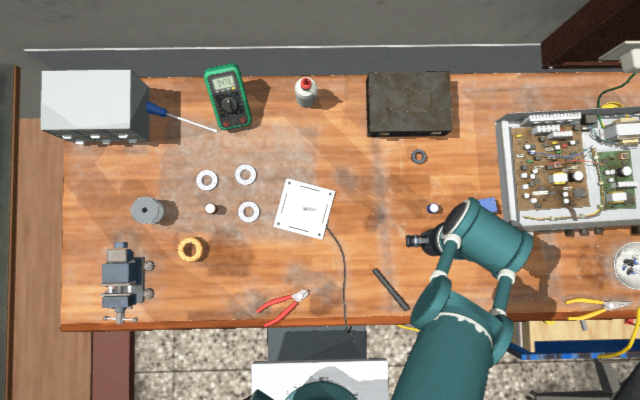

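View pics/side1.png

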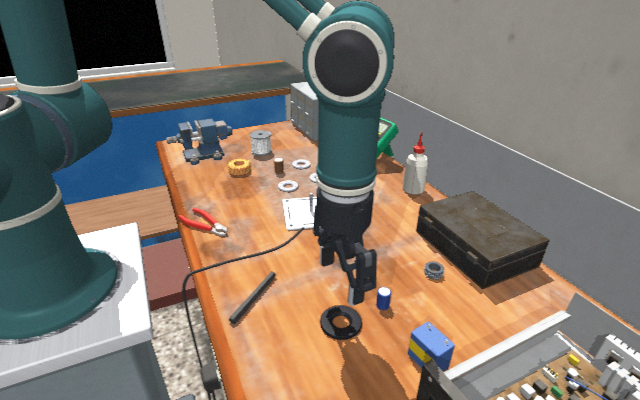

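Call:
servo_tool:
  moves:
    - [0, [-0.0036, 0.0144, 0], 0]
    - [0, [0, 0, 0.005], 0]
    - [0, [0, 0, 0.01], 0]
    - [0, [0, 0, 0.01], 0]
    - [0, [0, 0, 0.008], 0]
    - [0, [0, 0, 0.004], 0]
    - [0, [0, 0, 0.002], 0]
    - [0, [0, 0, 0], 0]

```text
time: 2.2
tool_pos: [0.4248, -0.2829, 0.0453]
tcp_rot: [-3.142, -0.001, 0.003]
wrist_force: [-0.0, 0.5, 0.3]
width: 1.001
```

```bash
python3 - <<'E'
from workcell import bot
from h import *
s=bot.read_state();print(s["tool_pos"],s["tcp_rot"],s["wrist_force"],s["time"])
c=bot.read_camera("side")
print(proj(c,s["tool_pos"]),proj(c,s["tool_pos"]-[0,0,.025]))
cv2.imwrite("pics/s2.png",cv2.resize(c["pixels"][200:360,260:440,::-1],None,fx=4,fy=3.7))
E
```

```text
[ 0.42483449 -0.28294402  0.04534101] [-3.14154823e+00 -1.44703150e-03  3.26858892e-03] [-0.00170717  0.51868364  0.31715601] 2.2
[343.86717957 303.25026116] [343.29493557 314.81742932]
```

View pics/s2.png

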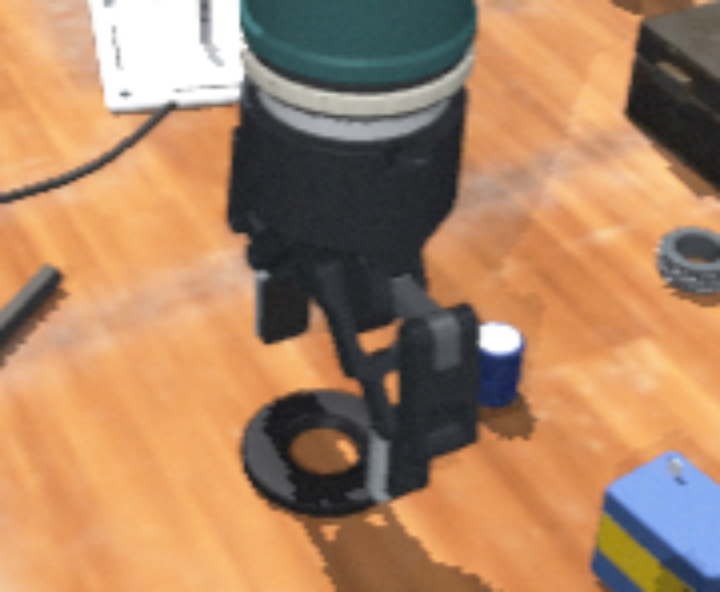

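Call:
servo_tool:
  moves:
    - [0, [0, -0.0064, 0.001], 0]
    - [0, [0, 0, 0.003], 0]
    - [0, [0, 0, 0.003], 0]
    - [0, [0, 0, 0.003], 0]
    - [0, [0, 0, 0.003], 0]
    - [0, [0, 0, 0.002], 0]
    - [0, [0, 0, 0], 0]
    - [0, [0, 0, 0], 0]

```text
time: 2.92
tool_pos: [0.4259, -0.2757, 0.03]
tcp_rot: [3.14, 0.003, -0.0]
wrist_force: [-0.4, -0.1, -0.2]
width: 1.0
```

```bash
python3 - <<'E'
from workcell import bot
from h import *
s=bot.read_state();print(s["tool_pos"],s["tcp_rot"],s["wrist_force"],s["time"])
c=bot.read_camera("side")
p=s["tool_pos"]
for d in(.01,.015,.02,.025,.03):print(d,proj(c,p+[0,-.043,-d]))
cv2.imwrite("pics/s3.png",cv2.resize(c["pixels"][280:350,320:410,::-1],None,fx=8,fy=8))
E
```

```text
[ 0.42592718 -0.27573538  0.02997839] [ 3.14045312e+00  3.38276612e-03 -4.05177577e-04] [-0.40475966 -0.07965145 -0.19371755] 2.9167
0.01 [355.30336896 331.68529894]
0.015 [355.13347412 333.96797246]
0.02 [354.96507984 336.23048472]
0.025 [354.79816634 338.47310166]
0.03 [354.63271415 340.69608456]
```

View pics/s3.png

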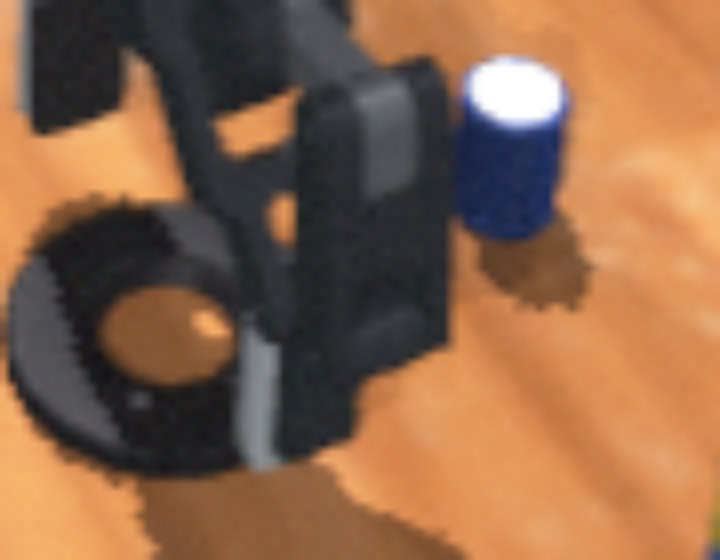

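Call:
servo_tool:
  moves:
    - [40, [0, 0, 0], 0]
    - [40, [0, 0, 0], 0]
    - [40, [0, 0, 0], 0]
    - [40, [0, 0, 0.0015], 0]
    - [40, [0, 0, 0.0015], 0]
    - [40, [0, 0, 0.0015], 0]
    - [40, [0, 0, 0], 0]
    - [40, [0, 0, 0], 0]

```text
time: 3.63
tool_pos: [0.4263, -0.2763, 0.0256]
tcp_rot: [3.14, 0.003, 0.001]
wrist_force: [-0.0, -0.2, -0.0]
width: 0.845
```

```bash
python3 - <<'E'
from workcell import bot
from h import *
s=bot.read_state();print(s["tool_pos"],s["tcp_rot"],s["wrist_force"],s["time"],s["width"])
c=bot.read_camera("side")
p=s["tool_pos"]
for d in(.01,.015,.02,.025,.03):print(d,proj(c,p+[-.011,-.037,-d]),proj(c,p+[.011,-.037,-d]))
cv2.imwrite("pics/s4.png",cv2.resize(c["pixels"][280:350,320:410,::-1],None,fx=8,fy=8))
E
```

```text
[ 0.42634124 -0.27628829  0.02562025] [3.13966453e+00 2.90211309e-03 1.21314546e-03] [-0.04185499 -0.21901849 -0.04079014] 3.6333 0.8448924606800965
0.01 [347.11311208 333.38607658] [360.01087785 328.44822704]
0.015 [346.98016647 335.6506551 ] [359.82343096 330.70517409]
0.02 [346.84838966 337.89532455] [359.63761088 332.94253346]
0.025 [346.7177663 340.1203463] [359.45339653 335.16055907]
0.03 [346.5882813  342.32597721] [359.2707672  337.35950042]
```

View pics/s4.png

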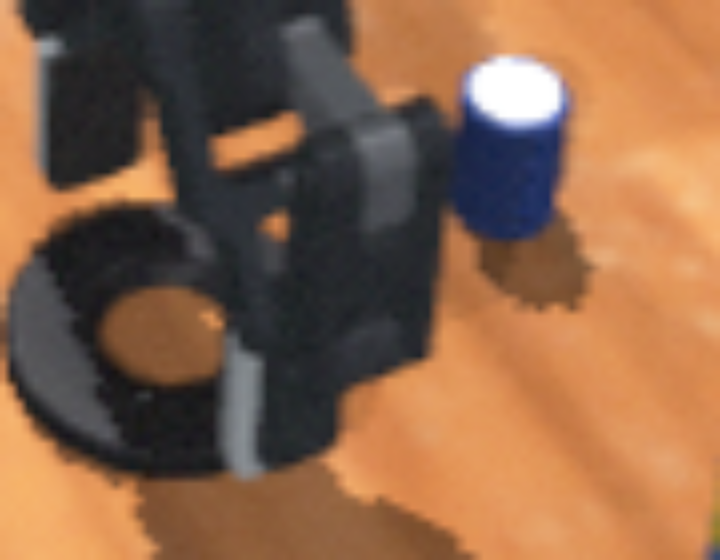

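Call:
servo_tool:
  moves:
    - [60, [0, 0, 0], 0]
    - [90, [0, 0, 0], 0]
    - [120, [0, 0, 0], 0]
    - [120, [0, 0, 0], 0]
    - [120, [0, 0, 0], 0]
    - [120, [0, 0, 0], 0]
    - [120, [0, 0, 0], 0]
    - [120, [0, 0, 0], 0]
  newtons: 40

```text
time: 4.35
tool_pos: [0.4299, -0.2773, 0.0313]
tcp_rot: [3.138, 0.002, 0.01]
wrist_force: [0.6, 0.4, -0.2]
width: 0.529
```

```bash
python3 - <<'E'
from workcell import bot
from h import *
s=bot.read_state();print(s["tool_pos"],s["tcp_rot"],s["wrist_force"],s["time"],s["width"])
c=bot.read_camera("side")
cv2.imwrite("pics/s5.png",cv2.resize(c["pixels"][280:350,320:410,::-1],None,fx=8,fy=8))
E
```

```text
[ 0.42993535 -0.27728688  0.0312647 ] [3.13801738e+00 1.95842088e-03 9.88590789e-03] [ 0.60441312  0.42075129 -0.17032903] 4.35 0.5291403551488592
```

View pics/s5.png

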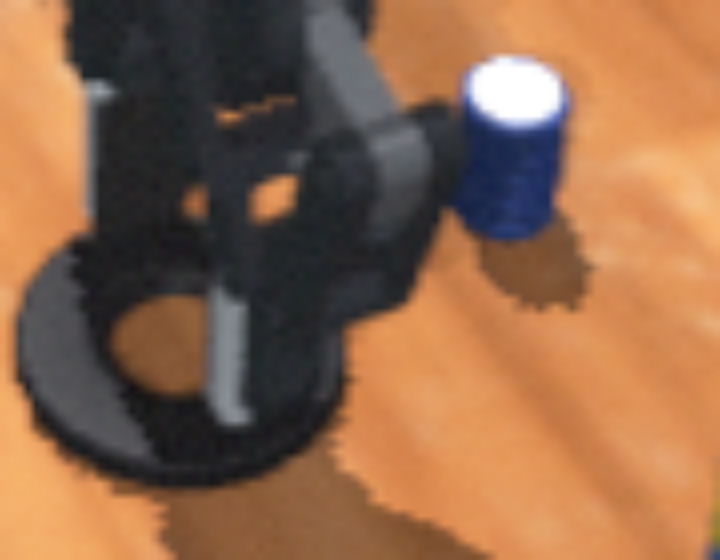

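Call:
servo_tool:
  moves:
    - [0, [0, 0, -0.005], 0]
    - [0, [0, 0, -0.015], 0]
    - [0, [0, 0, -0.015], 0]
    - [0, [0, 0, -0.01], 0]
    - [0, [0, 0, -0.005], 0]
    - [0, [0, 0, 0], 0]
    - [0, [0, 0, 0], 0]
    - [0, [0, 0, 0], 0]

```text
time: 5.07
tool_pos: [0.4273, -0.2758, 0.0815]
tcp_rot: [3.141, 0.001, 0.002]
wrist_force: [-0.1, -1.0, -1.0]
width: 1.002
```

```bash
python3 - <<'E'
from workcell import bot
from h import *
s=bot.read_state();print(s["tool_pos"],s["tcp_rot"],s["wrist_force"],s["time"],s["width"])
c=bot.read_camera("side");np.savez("side6.npz",**c)
cv2.imwrite("pics/s6.png",cv2.resize(c["pixels"][280:350,310:400,::-1],None,fx=8,fy=8))
a=cv2.imread("pics/side1.png");cv2.imwrite("pics/s1c.png",cv2.resize(a[280:350,310:400],None,fx=8,fy=8))
E
```

```text
[ 0.42731924 -0.27583292  0.08154602] [3.14146549e+00 1.14922226e-03 2.16103619e-03] [-0.06466675 -0.9871531  -0.99403748] 5.0667 1.0024972537482462
```

View pics/s6.png

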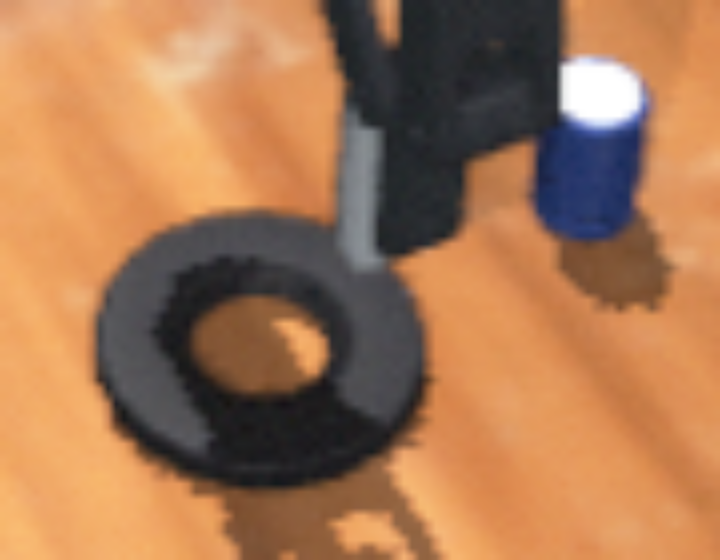

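View pics/s1c.png

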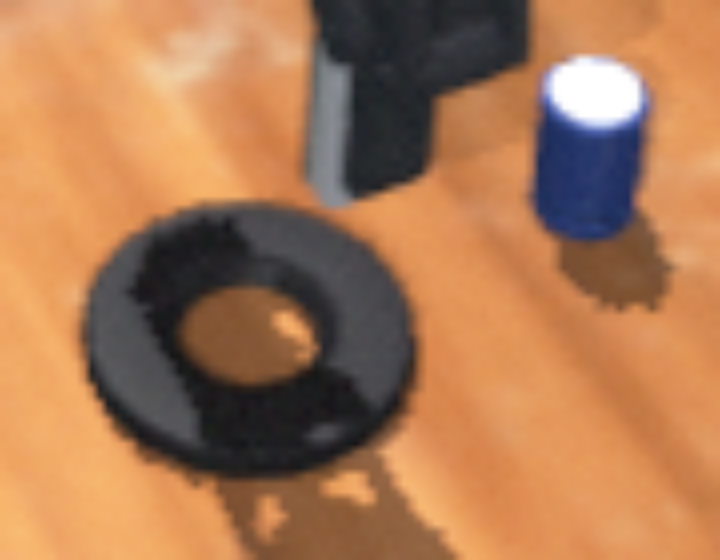

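```bash
python3 - <<'E'
from h import *
s=load("side6.npz");print(ray(s,(342.4,322.25),.007)-ray(s,(341,321),.007),ray(s,(310+262/8-.5,280+338/8-.5),.007))
E
```

```text
[ 0.0008249  -0.00311569  0.        ] [ 0.4228772  -0.28414918  0.007     ]
```

Call:
servo_tool:
  moves:
    - [0, [-0.0023, 0.0042, 0.006], 0]
    - [0, [0, 0, 0.012], 0]
    - [0, [0, 0, 0.012], 0]
    - [0, [0, 0, 0.01], 0]
    - [10, [0, 0, 0.006], 0]
    - [10, [0, 0, 0.003], 0]
    - [10, [0, 0, 0.001], 0]
    - [10, [0, 0, 0], 0]

```text
time: 5.78
tool_pos: [0.4218, -0.2796, 0.0239]
tcp_rot: [-3.138, -0.002, 0.007]
wrist_force: [-0.0, -0.7, -0.4]
width: 0.963
```

Call:
servo_tool:
  moves:
    - [10, [0.002, 0, 0.002], 0]
    - [10, [0.001, 0, 0.001], 0]
    - [25, [0, 0, 0.0005], 0]
    - [40, [0, 0, 0], 0]
    - [60, [0, 0, 0], 0]
    - [80, [0, 0, 0], 0]
    - [100, [0, 0, 0], 0]
    - [100, [0, 0, 0], 0]

```text
time: 6.45
tool_pos: [0.4273, -0.2809, 0.0234]
tcp_rot: [-3.141, -0.003, 0.001]
wrist_force: [0.0, 0.2, -0.1]
width: 0.707
```

```bash
python3 - <<'E'
from workcell import bot
from h import *
s=bot.read_state();print(s["tool_pos"],s["tcp_rot"],s["wrist_force"],s["time"],s["width"],s["joint_vel"])
c=bot.read_camera("side")
cv2.imwrite("pics/s7.png",cv2.resize(c["pixels"][280:350,310:400,::-1],None,fx=8,fy=8))
E
```

```text
[ 0.42726907 -0.28091996  0.02340991] [-3.14079446e+00 -2.88011578e-03  1.31628032e-03] [ 0.03765032  0.21476957 -0.07381677] 6.45 0.7074571911452517 [ 0.00094559 -0.00416383 -0.00074274  0.00071736 -0.00117476  0.00077869]
```

View pics/s7.png

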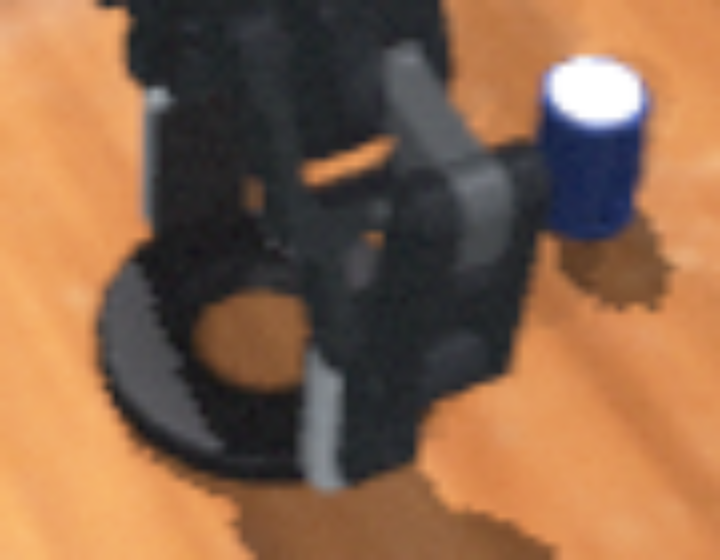

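Call:
servo_tool:
  moves:
    - [130, [0, 0, 0], 0]
    - [130, [0, 0, -0.004], 0]
    - [130, [0, 0, -0.01], 0]
    - [130, [0, 0, -0.015], 0]
    - [130, [0, 0, -0.015], 0]
    - [130, [0, 0, -0.01], 0]
    - [130, [0, 0, -0.005], 0]
    - [130, [0, 0, 0], 0]
  newtons: 50

```text
time: 7.17
tool_pos: [0.4266, -0.2805, 0.0868]
tcp_rot: [-3.14, -0.003, 0.003]
wrist_force: [-0.1, 0.1, -0.5]
width: 0.703
```

```bash
python3 - <<'E'
from workcell import bot
from h import *
s=bot.read_state();print(s["tool_pos"],s["tcp_rot"],s["wrist_force"],s["time"],s["width"])
c=bot.read_camera("side")
cv2.imwrite("pics/s8.png",cv2.resize(c["pixels"][240:350,290:420,::-1],None,fx=5,fy=5))
E
```

```text
[ 0.42662671 -0.28049398  0.08684369] [-3.13989451e+00 -2.65157831e-03  3.13488495e-03] [-0.11392829  0.07595095 -0.48793455] 7.1667 0.7034735927872834
```

View pics/s8.png

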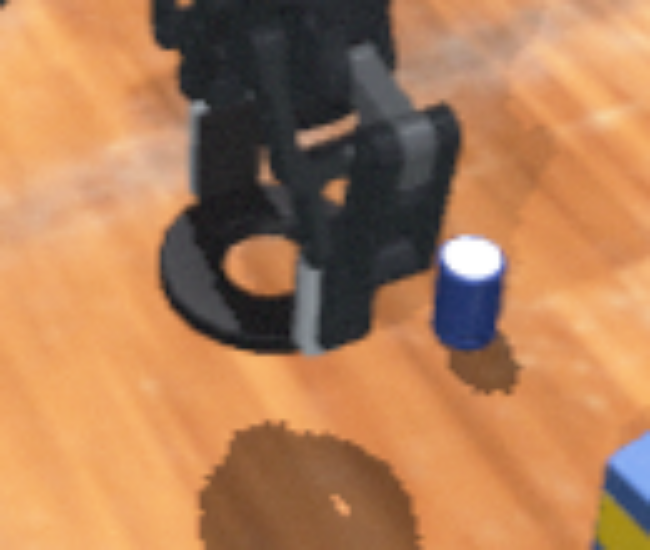

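Call:
servo_tool:
  moves:
    - [130, [0.005, -0.02, -0.006], 0]
    - [130, [0.01, -0.036, -0.006], 0]
    - [130, [0.01, -0.036, -0.002], 0]
    - [130, [0.01, -0.036, 0], 0]
    - [130, [0.01, -0.036, 0], 0]
    - [130, [0.01, -0.036, 0], 0]
    - [130, [0.01, -0.036, 0], 0]
    - [130, [0.006, -0.025, 0], 0]

```text
time: 7.88
tool_pos: [0.498, -0.0146, 0.0978]
tcp_rot: [-3.141, 0.017, 0.007]
wrist_force: [0.3, -0.4, 0.1]
width: 0.703
```

Call:
servo_tool:
  moves:
    - [130, [0.004, -0.012, 0], -0.01]
    - [130, [0.003, -0.01, 0], 0]
    - [130, [0.002, -0.006, 0], 0]
    - [130, [0.001, -0.003, 0], 0]
    - [130, [0, 0, 0], 0]
    - [130, [0, 0, 0], 0]
    - [130, [0, 0, 0], 0]
    - [130, [0, 0, 0], 0]

```text
time: 8.55
tool_pos: [0.5057, 0.0227, 0.0933]
tcp_rot: [-3.14, -0.01, 0.019]
wrist_force: [0.0, -0.5, 0.1]
width: 0.704
```

```bash
python3 - <<'E'
from workcell import bot
from h import *
s=bot.read_state();print(s["tool_pos"],s["tcp_rot"],s["wrist_force"],s["time"],s["width"])
c=bot.read_camera("side");np.savez("side9.npz",**c)
cv2.imwrite("pics/s9.png",cv2.resize(c["pixels"][110:240,240:400,::-1],None,fx=5,fy=4.6))
E
```

```text
[0.50572114 0.0227426  0.09327263] [-3.14034253 -0.01039988  0.01868396] [ 0.00153439 -0.51329754  0.07818944] 8.55 0.7044374029020427
```

View pics/s9.png

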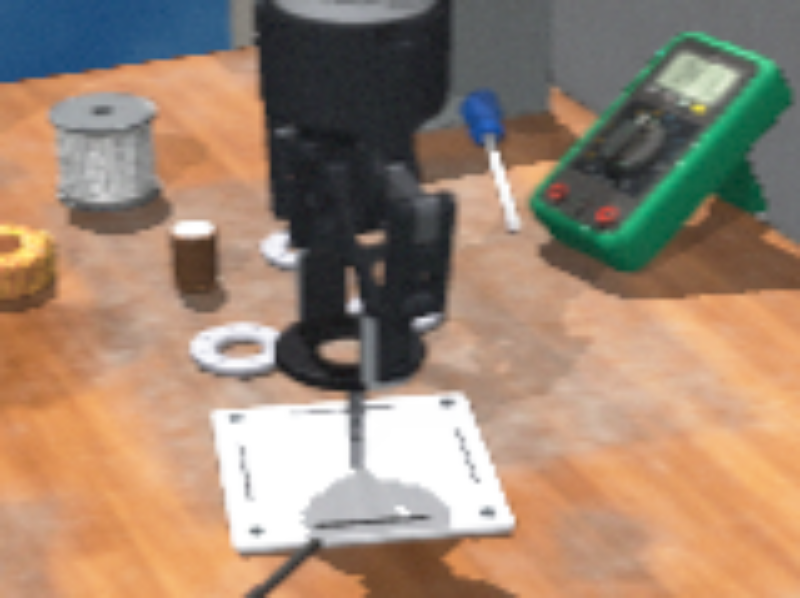

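Call:
servo_tool:
  moves:
    - [130, [0.006, -0.007, 0], 0]
    - [130, [0.001, -0.001, 0], 0]
    - [130, [0, 0, 0], 0]
    - [130, [0, 0, 0], 0]
    - [130, [0, 0, 0], 0]
    - [130, [0, 0, 0], 0]
    - [130, [0, 0, 0], 0]
    - [130, [0, 0, 0], 0]

```text
time: 9.27
tool_pos: [0.5137, 0.0299, 0.0936]
tcp_rot: [-3.141, -0.006, 0.017]
wrist_force: [-0.1, 0.4, -0.6]
width: 0.706
```

```bash
python3 - <<'E'
from workcell import bot
from h import *
s=bot.read_state();print(s["tool_pos"],s["tcp_rot"],s["wrist_force"],s["time"],s["width"])
c=bot.read_camera("side");np.savez("side9.npz",**c)
p=s["tool_pos"].copy();p[2]-=.0234
print(p,proj(c,p),proj(c,p+[-.0018,0,.007]),proj(c,[.5106,.0311,.0525]))
cv2.imwrite("pics/s10.png",cv2.resize(c["pixels"][160:220,280:350,::-1],None,fx=10,fy=10))
E
```

```text
[0.5136825  0.02994082 0.09358019] [-3.14056156 -0.00594152  0.01740375] [-0.11667114  0.41752297 -0.57031567] 9.2667 0.7058410950737166
[0.5136825  0.02994082 0.07018019] [312.59912257 184.39609926] [311.81744022 181.73407136] [311.14248597 191.49780366]
```

View pics/s10.png

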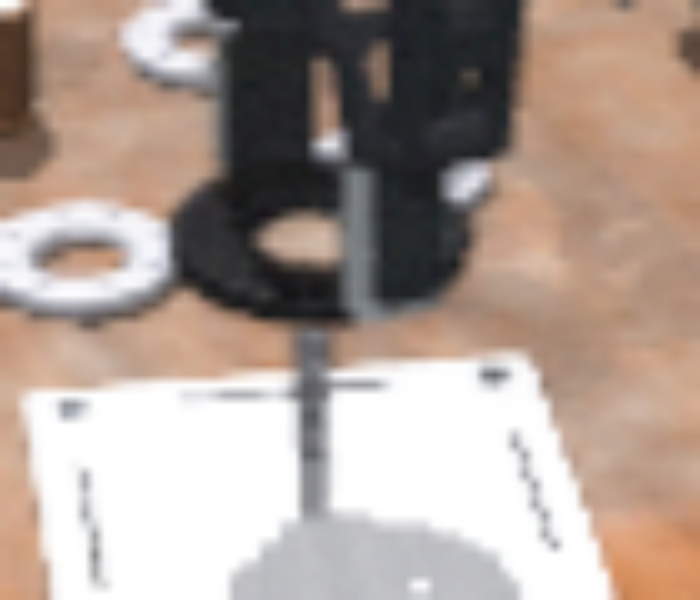

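Call:
servo_tool:
  moves:
    - [130, [-0.001, -0.001, 0.004], 0]
    - [130, [0, 0, 0.008], 0]
    - [130, [0, 0, 0.01], 0]
    - [130, [0, 0, 0.01], 0]
    - [130, [0, 0, 0.008], 0]
    - [130, [0, 0, 0.005], 0]
    - [130, [0, 0, 0], 0]
    - [130, [0, 0, 0], 0]

```text
time: 9.98
tool_pos: [0.5102, 0.031, 0.0419]
tcp_rot: [-3.141, -0.006, 0.023]
wrist_force: [1.2, -0.6, -0.4]
width: 0.701
```

```bash
python3 - <<'E'
from workcell import bot
from h import *
s=bot.read_state();print(s["tool_pos"],s["tcp_rot"],s["wrist_force"],s["time"],s["width"])
c=bot.read_camera("side")
cv2.imwrite("pics/s11.png",cv2.resize(c["pixels"][160:240,270:360,::-1],None,fx=7,fy=7))
E
```

```text
[0.51022359 0.03104889 0.0419308 ] [-3.14055738 -0.00583341  0.02283025] [ 1.22257623 -0.62540636 -0.4123059 ] 9.9833 0.701183217482176
```

View pics/s11.png

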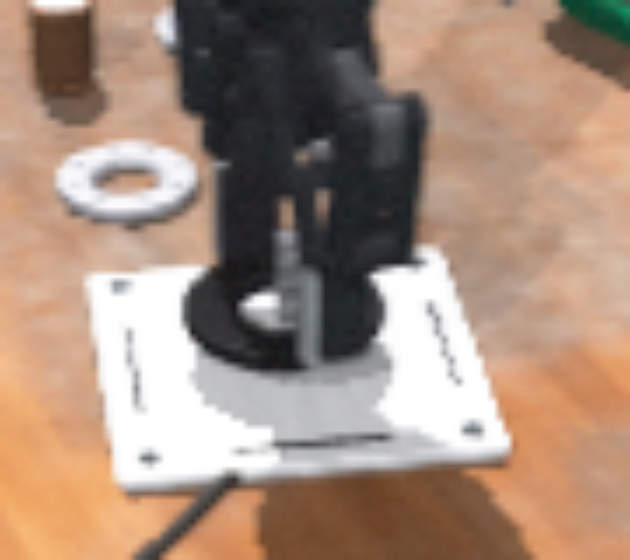

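Call:
servo_tool:
  moves:
    - [130, [0.001, 0, 0.004], 0]
    - [130, [0, 0, 0.004], 0]
    - [130, [0, 0, 0.002], 0]
    - [130, [0, 0, 0.001], 0]
    - [130, [0, 0, 0], 0]
    - [60, [0, 0, 0], 0]
    - [20, [0, 0, 0], 0]
    - [0, [0, 0, 0], 0]

```text
time: 10.7
tool_pos: [0.513, 0.0311, 0.0317]
tcp_rot: [-3.141, -0.006, 0.017]
wrist_force: [0.5, -0.1, 0.5]
width: 0.991
```

Call:
servo_tool:
  moves:
    - [0, [0, 0, -0.008], 0]
    - [0, [0, 0, -0.02], 0]
    - [0, [0, 0, -0.025], 0]
    - [0, [0, 0, -0.02], -0.12]
    - [0, [0, 0, -0.01], -0.12]
    - [0, [0, 0, 0], -0.12]
    - [0, [0, 0, 0], -0.12]
    - [0, [0, 0, 0], -0.12]

```text
time: 11.37
tool_pos: [0.5149, 0.031, 0.1242]
tcp_rot: [-2.986, -0.965, 0.01]
wrist_force: [0.2, -0.2, 0.1]
width: 1.0
```

Call:
servo_tool:
  moves:
    - [0, [0, 0, 0], -0.12]
    - [0, [0, 0, 0], -0.12]
    - [0, [0, 0, 0], -0.12]
    - [0, [0, 0, 0], -0.12]
    - [0, [0, 0, 0], -0.12]
    - [0, [0, 0, 0], -0.12]
    - [0, [0, 0, 0], -0.11]
    - [0, [0, 0, 0], 0]

```text
time: 12.03
tool_pos: [0.5172, 0.0311, 0.1325]
tcp_rot: [2.304, 2.135, 0.004]
wrist_force: [-0.0, 0.0, 0.7]
width: 1.0
```

```bash
cat > st.py <<'E'
from workcell import bot
from scipy.spatial.transform import Rotation as Ro
import numpy as np,sys
def go(*tgt,r=None):
    s=bot.read_state();R=Ro.from_rotvec(s["tcp_rot"]).as_matrix()
    print("t",s["time"],"p",s["tool_pos"].round(4),"yaw",round(float(np.arctan2(R[1,0],R[0,0])),3),"zaxis",R[:,2].round(3),"F",s["wrist_force"].round(1),"w",round(s["width"],3),"q",s["q"].round(2))
    if tgt:
        print("delta tool",(R.T@(np.array(tgt)-s["tool_pos"])).round(4))
if __name__=="__main__": go(*map(float,sys.argv[1:]))
E
python3 st.py .418 .295 .08; python3 - <<'E'
from workcell import bot
from h import *
for n in("top","side"):
    c=bot.read_camera(n);np.savez(n+"12.npz",**c);cv2.imwrite(f"pics/{n}12.png",c["pixels"][:,:,::-1])
E
```

```text
t 12.0333 p [0.5172 0.0311 0.1325] yaw 1.495 zaxis [ 0.002  0.001 -1.   ] F [-0.   0.   0.7] w 1.0 q [0.01 0.08 2.06 0.   1.   0.09]
delta tool [ 0.2555 -0.1191  0.0525]
```

View pics/top12.png

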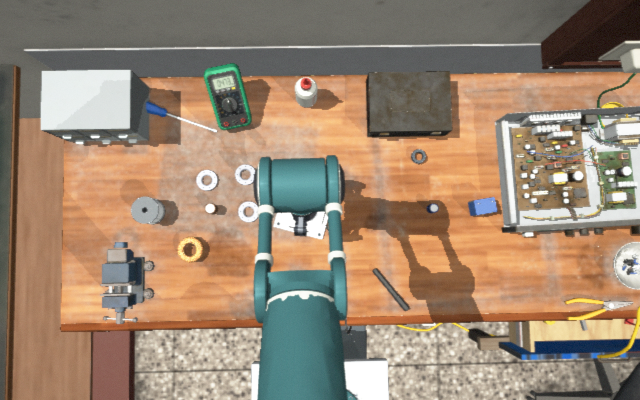

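View pics/side12.png

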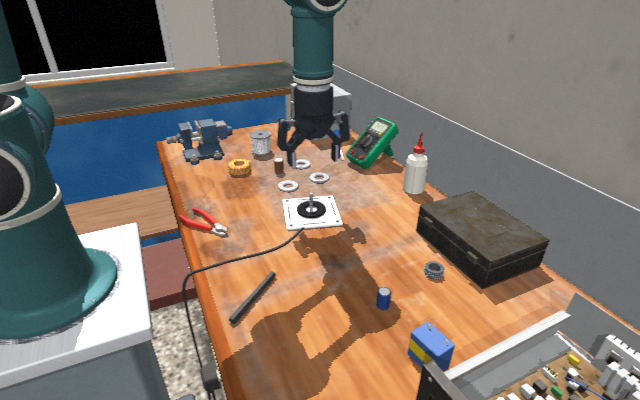

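```bash
python3 - <<'E'
from seg import *
s=load("side12.npz");cv2.imwrite("pics/tr.png",cv2.resize(s["pixels"][145:190,210:270,::-1],None,fx=12,fy=12,interpolation=cv2.INTER_CUBIC))
t=load("top12.npz");cv2.imwrite("pics/tr2.png",cv2.resize(t["pixels"][225:275,160:220,::-1],None,fx=12,fy=12,interpolation=cv2.INTER_CUBIC))
E
```

```text
(no output)
```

View pics/tr.png

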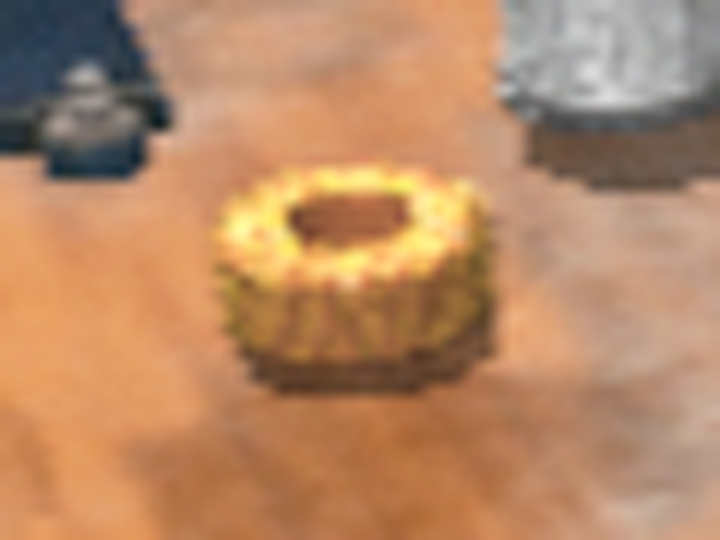

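View pics/tr2.png

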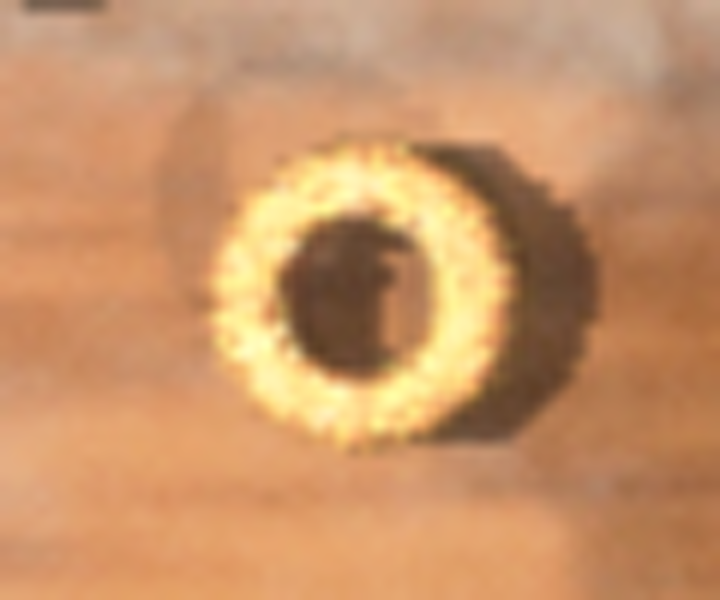

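```bash
python3 - <<'E'
from h import *
s=load("side12.npz");t=load("top12.npz")
print(ray(t,(189.7,249.1),.02),ray(s,(239.25,163.5),.022))
E
python3 st.py .419 .294 .08
```

```text
[0.41920716 0.29664746 0.02      ] [0.41803049 0.29181699 0.022     ]
t 12.1333 p [0.5173 0.0311 0.1324] yaw 1.488 zaxis [ 0.003  0.001 -1.   ] F [-0.4  0.  -0.1] w 0.999 q [0.01 0.08 2.06 0.   1.   0.09]
delta tool [ 0.2538 -0.1197  0.0524]
```

Call:
servo_tool:
  moves:
    - [0, [0.03, -0.014, 0], -0.08]
    - [0, [0.036, -0.017, 0], 0]
    - [0, [0.036, -0.017, 0.005], 0]
    - [0, [0.036, -0.017, 0.01], 0]
    - [0, [0.036, -0.017, 0.01], 0]
    - [0, [0.034, -0.016, 0.01], 0]
    - [0, [0.025, -0.012, 0.005], 0]
    - [0, [0.01, -0.005, 0], 0]

```text
time: 12.8
tool_pos: [0.4096, 0.2832, 0.0954]
tcp_rot: [2.255, 2.175, 0.02]
wrist_force: [-0.8, 0.1, 1.3]
width: 0.997
```

```bash
python3 st.py .419 .295 .026
```

```text
t 12.8 p [0.4096 0.2832 0.0954] yaw 1.535 zaxis [ 0.015  0.003 -1.   ] F [-0.8  0.1  1.3] w 0.997 q [ 0.56  0.08  2.14 -0.01  0.91  0.6 ]
delta tool [0.0119 0.008  0.0696]
```

Call:
servo_tool:
  moves:
    - [0, [0.005, 0.005, 0], 0]
    - [0, [0.002, 0.002, 0], 0]
    - [0, [0, 0, 0], 0]
    - [0, [0, 0, 0.004], 0]
    - [0, [0, 0, 0.008], 0]
    - [0, [0, 0, 0.008], 0]
    - [0, [0, 0, 0.004], 0]
    - [0, [0, 0, 0], 0]

```text
time: 13.47
tool_pos: [0.4195, 0.2897, 0.0702]
tcp_rot: [2.263, 2.165, 0.022]
wrist_force: [-1.2, -0.4, -0.3]
width: 1.003
```

```bash
python3 st.py .419 .295 .026
```

```text
t 13.4667 p [0.4195 0.2897 0.0702] yaw 1.527 zaxis [ 0.017  0.003 -1.   ] F [-1.2 -0.4 -0.3] w 1.003 q [ 0.56  0.14  2.13 -0.01  0.86  0.61]
delta tool [ 0.0051 -0.0015  0.0442]
```

Call:
servo_tool:
  moves:
    - [0, [0.004, -0.001, 0.004], 0]
    - [0, [0.001, 0, 0.008], 0]
    - [0, [0, 0, 0.01], 0]
    - [0, [0, 0, 0.01], 0]
    - [0, [0, 0, 0.006], 0]
    - [0, [0, 0, 0.003], 0]
    - [0, [0, 0, 0], 0]
    - [0, [0, 0, 0], 0]

```text
time: 14.13
tool_pos: [0.4183, 0.2937, 0.0226]
tcp_rot: [2.265, 2.164, 0.016]
wrist_force: [0.5, 0.2, 0.1]
width: 0.999
```

```bash
python3 st.py .419 .295 .026;python3 - <<'E'
from workcell import bot
from h import *
c=bot.read_camera("side")
cv2.imwrite("pics/s13.png",cv2.resize(c["pixels"][110:200,190:310,::-1],None,fx=6,fy=6))
E
```

```text
t 14.1333 p [0.4183 0.2937 0.0226] yaw 1.525 zaxis [ 0.013  0.001 -1.   ] F [0.5 0.2 0.1] w 0.999 q [ 0.57  0.22  2.15 -0.01  0.76  0.62]
delta tool [ 0.0014  0.0007 -0.0034]
```

View pics/s13.png

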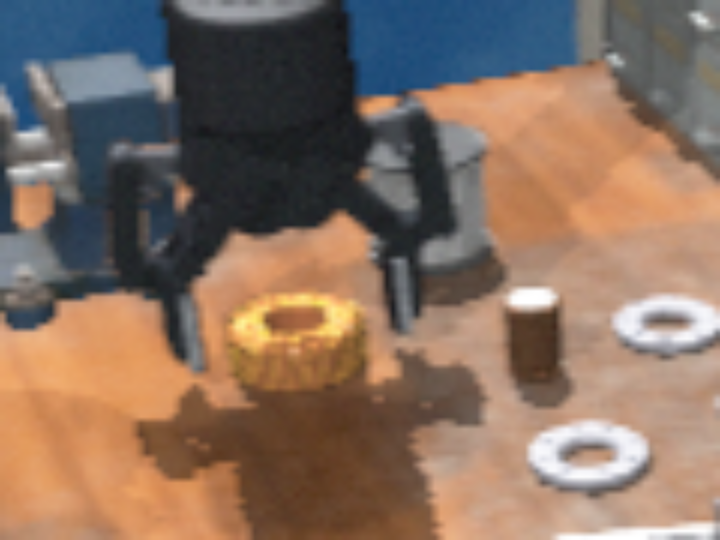

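Call:
servo_tool:
  moves:
    - [0, [0.001, 0, -0.003], 0]
    - [40, [0, 0, 0], 0]
    - [70, [0, 0, 0], 0]
    - [100, [0, 0, 0], 0]
    - [130, [0, 0, 0], 0]
    - [150, [0, 0, 0], 0]
    - [150, [0, 0, 0], 0]
    - [150, [0, 0, 0], 0]
  newtons: 80

```text
time: 14.85
tool_pos: [0.4192, 0.2956, 0.0283]
tcp_rot: [2.265, 2.164, 0.021]
wrist_force: [-0.9, 0.2, -0.2]
width: 0.579
```

```bash
python3 st.py .419 .295 .026
```

```text
t 14.85 p [0.4192 0.2956 0.0283] yaw 1.525 zaxis [ 0.016  0.003 -1.   ] F [-0.9  0.2 -0.2] w 0.579 q [ 0.57  0.21  2.14 -0.01  0.77  0.62]
delta tool [-0.0006 -0.0003  0.0023]
```

Call:
servo_tool:
  moves:
    - [160, [0, 0, -0.004], 0]
    - [160, [0, 0, -0.01], 0]
    - [160, [0, 0, -0.02], 0]
    - [160, [0, 0, -0.02], 0]
    - [160, [0, 0, -0.015], 0]
    - [160, [0, 0, -0.008], 0]
    - [160, [0, 0, 0], 0]
    - [160, [0, 0, 0], 0]

```text
time: 15.52
tool_pos: [0.4152, 0.2935, 0.1086]
tcp_rot: [2.266, 2.164, 0.011]
wrist_force: [0.6, -0.1, -2.8]
width: 0.582
```

```bash
python3 st.py .513 .031 .11;python3 - <<'E'
from workcell import bot
from h import *
c=bot.read_camera("side")
cv2.imwrite("pics/s14.png",cv2.resize(c["pixels"][90:200,190:310,::-1],None,fx=6,fy=5.4))
E
```

```text
t 15.5167 p [0.4152 0.2935 0.1086] yaw 1.525 zaxis [ 0.01  -0.001 -1.   ] F [ 0.6 -0.1 -2.8] w 0.582 q [ 0.57  0.09  2.1  -0.01  0.94  0.62]
delta tool [-2.577e-01  1.097e-01 -1.000e-04]
```

View pics/s14.png

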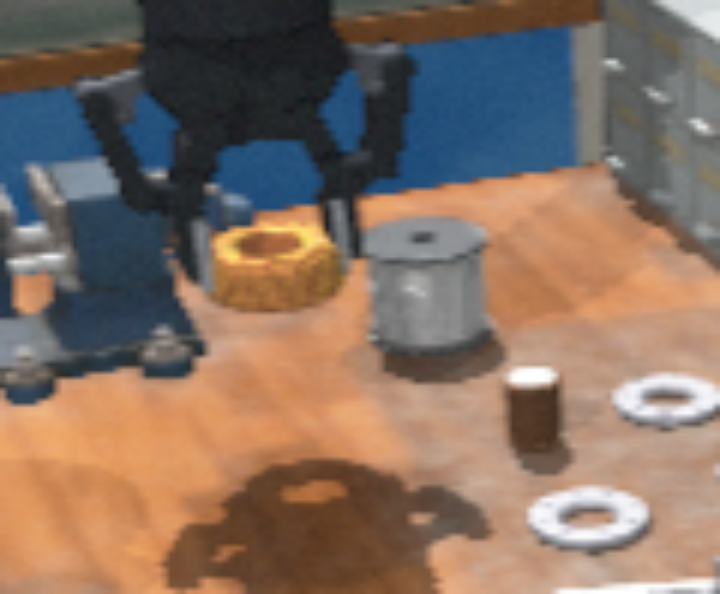

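Call:
servo_tool:
  moves:
    - [160, [-0.02, 0.008, 0], 0]
    - [160, [-0.034, 0.014, 0], 0]
    - [160, [-0.036, 0.0155, 0], 0]
    - [160, [-0.036, 0.0155, 0], 0]
    - [160, [-0.036, 0.0155, 0], 0]
    - [160, [-0.036, 0.0155, 0], 0]
    - [160, [-0.03, 0.012, 0], -0.02]
    - [160, [-0.015, 0.006, 0], -0.02]

```text
time: 16.23
tool_pos: [0.5046, 0.0398, 0.1014]
tcp_rot: [2.214, 2.228, -0.001]
wrist_force: [-0.1, 0.5, -2.6]
width: 0.581
```

```bash
python3 st.py .5106 .0311 .11
```

```text
t 16.2333 p [0.5046 0.0398 0.1014] yaw 1.577 zaxis [ 0.    -0.001 -1.   ] F [-0.1  0.5 -2.6] w 0.581 q [ 0.03  0.1   2.11 -0.    0.94  0.03]
delta tool [-0.0088  0.006  -0.0086]
```

Call:
servo_tool:
  moves:
    - [160, [-0.003, 0.003, -0.002], 0]
    - [160, [-0.002, 0.002, -0.001], 0]
    - [160, [0, 0, 0], 0]
    - [160, [0, 0, 0], 0]
    - [160, [0, 0, 0], 0]
    - [160, [0, 0, 0], 0]
    - [160, [0, 0, 0], 0]
    - [160, [0, 0, 0], 0]

```text
time: 16.9
tool_pos: [0.5063, 0.0351, 0.0997]
tcp_rot: [-2.213, -2.222, 0.011]
wrist_force: [-0.3, 0.5, -2.1]
width: 0.583
```

```bash
python3 st.py .5106 .0311 .09;python3 - <<'E'
from workcell import bot
from h import *
c=bot.read_camera("side");p=bot.read_state()["tool_pos"]
print(proj(c,p-[0,0,.0283]),proj(c,p-[0,0,.0043]),proj(c,[.5106,.0311,.0525]))
cv2.imwrite("pics/s15.png",cv2.resize(c["pixels"][130:230,260:370,::-1],None,fx=7,fy=6))
E
```

```text
t 16.9 p [0.5063 0.0351 0.0997] yaw 1.575 zaxis [-0.009 -0.001 -1.   ] F [-0.3  0.5 -2.1] w 0.583 q [ 0.02  0.11  2.1  -0.    0.94  0.02]
delta tool [-0.004   0.0044  0.0097]
[308.48780533 183.54007527] [308.36169447 173.72345526] [311.14248597 191.49780366]
```

View pics/s15.png

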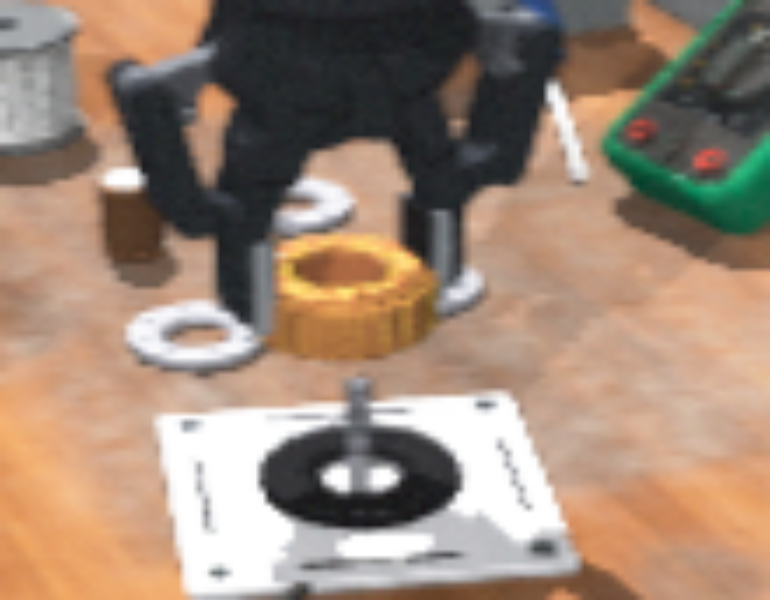

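Call:
servo_tool:
  moves:
    - [160, [-0.003, 0.0035, 0], 0]
    - [160, [-0.001, 0.001, 0], 0]
    - [160, [0, 0, 0], 0]
    - [160, [0, 0, 0.004], 0]
    - [160, [0, 0, 0.007], 0]
    - [160, [0, 0, 0.004], 0]
    - [160, [0, 0, 0], 0]
    - [160, [0, 0, 0], 0]

```text
time: 17.62
tool_pos: [0.5112, 0.0313, 0.0832]
tcp_rot: [-2.212, -2.223, 0.01]
wrist_force: [-0.4, 1.2, -2.5]
width: 0.578
```

```bash
python3 st.py .5106 .0311 .0423;python3 - <<'E'
from workcell import bot
from h import *
c=bot.read_camera("side");p=bot.read_state()["tool_pos"]
cv2.imwrite("pics/s16.png",cv2.resize(c["pixels"][130:230,260:370,::-1],None,fx=7,fy=6))
E
```

```text
t 17.6167 p [0.5112 0.0313 0.0832] yaw 1.576 zaxis [-0.009 -0.001 -1.   ] F [-0.4  1.2 -2.5] w 0.578 q [ 0.01  0.14  2.1  -0.    0.91  0.01]
delta tool [-0.0001 -0.0003  0.0409]
```

View pics/s16.png

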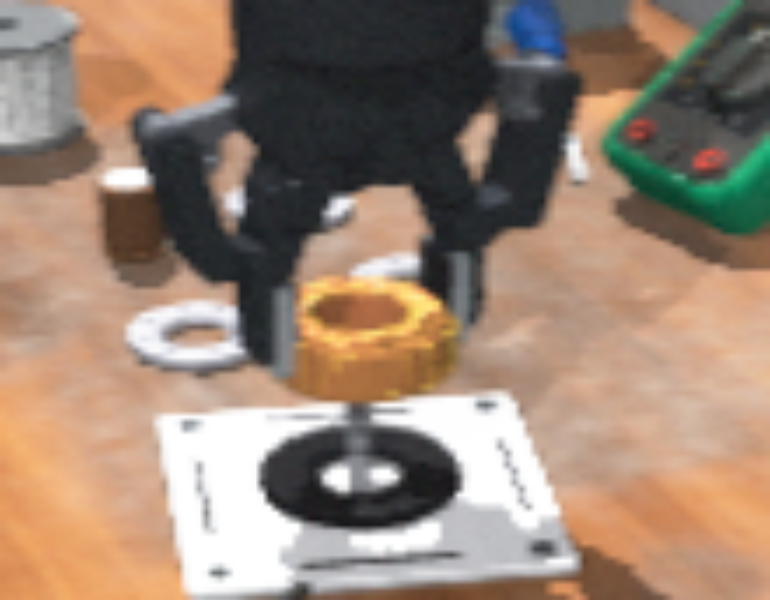

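Call:
servo_tool:
  moves:
    - [160, [0, 0, 0.003], 0]
    - [160, [0, 0, 0.006], 0]
    - [160, [0, 0, 0.008], 0]
    - [160, [0, 0, 0.008], 0]
    - [160, [0, 0, 0.006], 0]
    - [160, [0, 0, 0.003], 0]
    - [160, [0, 0, 0], 0]
    - [160, [0, 0, 0], 0]

```text
time: 18.33
tool_pos: [0.5102, 0.0312, 0.0447]
tcp_rot: [-2.211, -2.222, 0.012]
wrist_force: [-0.4, -0.2, -3.2]
width: 0.584
```

```bash
python3 st.py .5106 .0311 .0423;python3 - <<'E'
from workcell import bot
from h import *
c=bot.read_camera("side");p=bot.read_state()["tool_pos"]
cv2.imwrite("pics/s17.png",cv2.resize(c["pixels"][130:230,260:370,::-1],None,fx=7,fy=6))
E
```

```text
t 18.3333 p [0.5102 0.0312 0.0447] yaw 1.576 zaxis [-0.01  -0.001 -1.   ] F [-0.4 -0.2 -3.2] w 0.584 q [ 0.01  0.2   2.12 -0.    0.83  0.01]
delta tool [-0.0001  0.0005  0.0024]
```

View pics/s17.png

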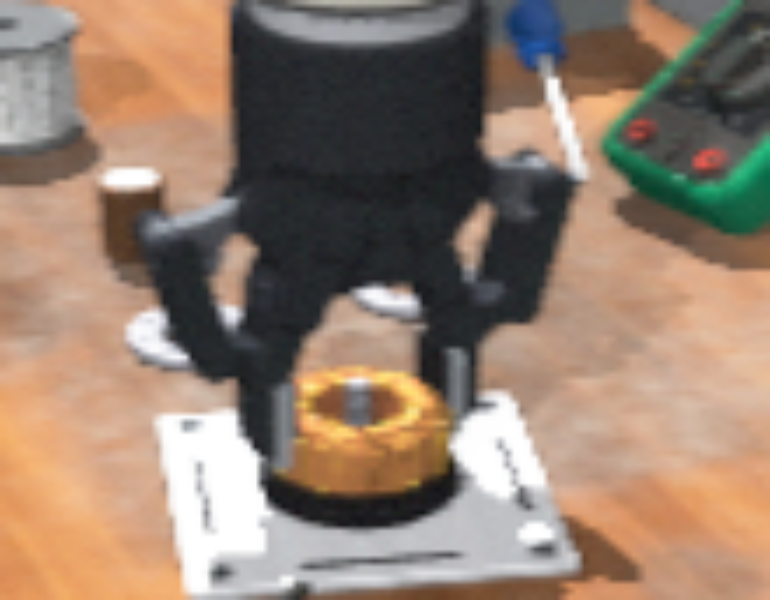

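Call:
servo_tool:
  moves:
    - [160, [0, 0, 0.0015], 0]
    - [160, [0, 0, 0.001], 0]
    - [160, [0, 0, 0], 0]
    - [160, [0, 0, 0], 0]
    - [100, [0, 0, 0], 0]
    - [60, [0, 0, 0], 0]
    - [20, [0, 0, 0], 0]
    - [0, [0, 0, 0], 0]

```text
time: 19.05
tool_pos: [0.5131, 0.0313, 0.045]
tcp_rot: [-2.214, -2.225, 0.005]
wrist_force: [-0.4, -0.8, 0.5]
width: 0.993
```

Call:
servo_tool:
  moves:
    - [0, [0, 0, -0.006], 0]
    - [0, [0, 0, -0.016], 0]
    - [0, [0, 0, -0.02], 0]
    - [0, [0, 0, -0.02], 0.12]
    - [0, [0, 0, -0.01], 0.12]
    - [0, [0, 0, 0], 0.12]
    - [0, [0, 0, 0], 0.12]
    - [0, [0, 0, 0], 0.12]

```text
time: 19.72
tool_pos: [0.5159, 0.0314, 0.1263]
tcp_rot: [2.79, 1.442, 0.003]
wrist_force: [-0.9, -0.3, 0.5]
width: 1.003
```

Call:
servo_tool:
  moves:
    - [0, [0, 0, 0], 0.12]
    - [0, [0, 0, 0], 0.12]
    - [0, [0, 0, 0], 0.12]
    - [0, [0, 0, 0], 0.12]
    - [0, [0, 0, 0], 0.12]
    - [0, [0, 0, 0], 0.12]
    - [0, [0, 0, 0], 0.12]
    - [0, [0, 0, 0], 0.1]

```text
time: 20.38
tool_pos: [0.5193, 0.0314, 0.1343]
tcp_rot: [3.141, -0.043, 0.02]
wrist_force: [0.1, -0.3, -0.3]
width: 1.002
```

```bash
python3 st.py .582 .261 .08;python3 - <<'E'
from workcell import bot
from h import *
c=bot.read_camera("side");np.savez("side18.npz",**c)
cv2.imwrite("pics/s18.png",cv2.resize(c["pixels"][130:230,260:370,::-1],None,fx=7,fy=6))
E
```

```text
t 20.3833 p [0.5193 0.0314 0.1343] yaw -0.027 zaxis [ 0.013 -0.    -1.   ] F [ 0.1 -0.3 -0.3] w 1.002 q [ 0.01  0.08  2.06 -0.    0.99  1.61]
delta tool [ 0.0557 -0.2312  0.055 ]
```

View pics/s18.png

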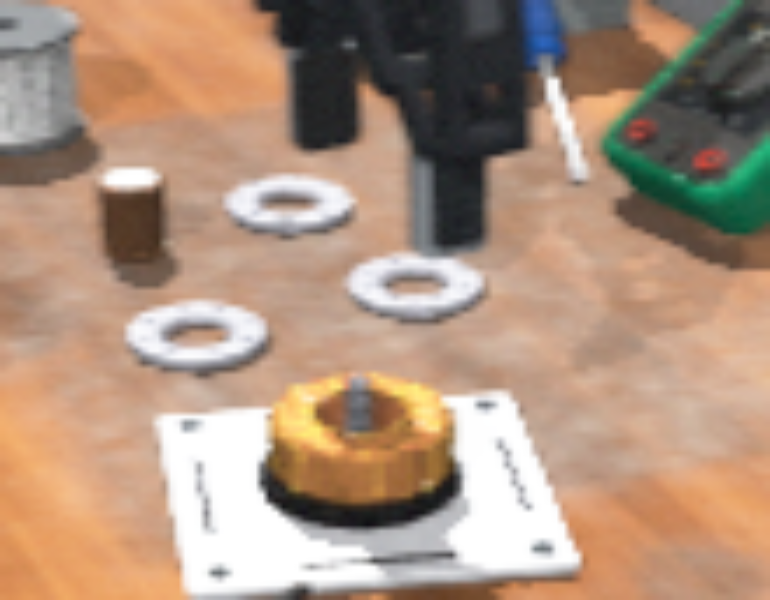

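Call:
servo_tool:
  moves:
    - [40, [0.006, -0.02, 0], -0.027]
    - [40, [0.0085, -0.034, 0], 0]
    - [40, [0.0085, -0.036, 0.004], 0]
    - [40, [0.0085, -0.036, 0.008], 0]
    - [40, [0.0085, -0.036, 0.01], 0]
    - [40, [0.0075, -0.032, 0.008], 0]
    - [40, [0.005, -0.02, 0.004], 0]
    - [40, [0.002, -0.01, 0], 0]

```text
time: 21.1
tool_pos: [0.5802, 0.2625, 0.1066]
tcp_rot: [-3.141, -0.014, -0.037]
wrist_force: [-0.9, -0.0, -0.2]
width: 0.844
```

```bash
python3 st.py .582 .261 .08
```

```text
t 21.1 p [0.5802 0.2625 0.1066] yaw 0.009 zaxis [ 0.024  0.001 -1.   ] F [-0.9 -0.  -0.2] w 0.844 q [ 0.39  0.31  1.84 -0.01  0.97  1.96]
delta tool [0.0011 0.0015 0.0266]
```

Call:
servo_tool:
  moves:
    - [40, [0, 0, 0], 0]
    - [40, [0, 0, 0.004], 0]
    - [40, [0, 0, 0.008], 0]
    - [40, [0, 0, 0.01], 0]
    - [40, [0, 0, 0.008], 0]
    - [40, [0, 0, 0.004], 0]
    - [40, [0, 0, 0], 0]
    - [40, [0, 0, 0], 0]

```text
time: 21.77
tool_pos: [0.5803, 0.258, 0.0699]
tcp_rot: [3.14, 0.018, 0.035]
wrist_force: [-0.0, 0.4, -0.4]
width: 0.842
```

```bash
python3 st.py .582 .261 .026;python3 - <<'E'
from workcell import bot
from h import *
c=bot.read_camera("side")
cv2.imwrite("pics/s19.png",cv2.resize(c["pixels"][100:200,240:350,::-1],None,fx=7,fy=6))
c=bot.read_camera("top")
cv2.imwrite("pics/t19.png",cv2.resize(c["pixels"][130:280,120:350,::-1],None,fx=3.4,fy=3.4))
E
```

```text
t 21.7667 p [0.5803 0.258  0.0699] yaw 0.012 zaxis [ 0.022 -0.002 -1.   ] F [-0.   0.4 -0.4] w 0.842 q [ 0.38  0.35  1.86 -0.01  0.91  1.95]
delta tool [ 0.0007 -0.0031  0.044 ]
```

View pics/s19.png

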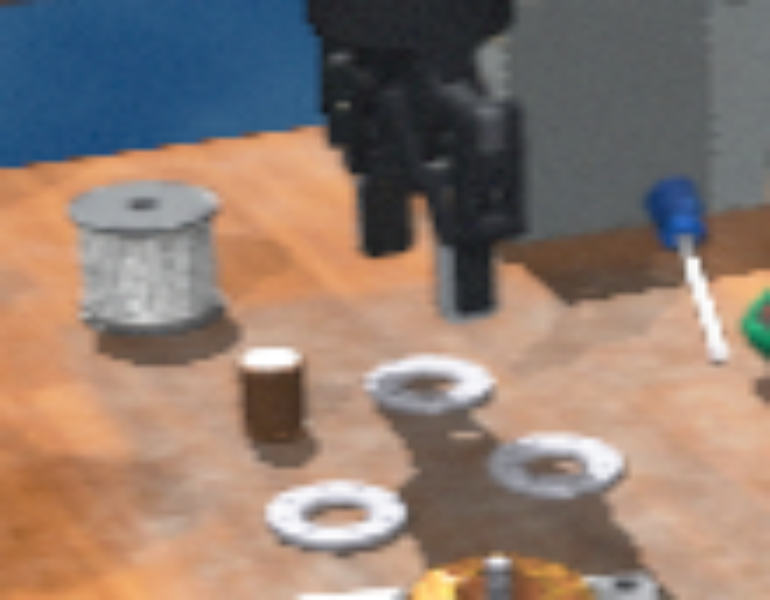

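View pics/t19.png

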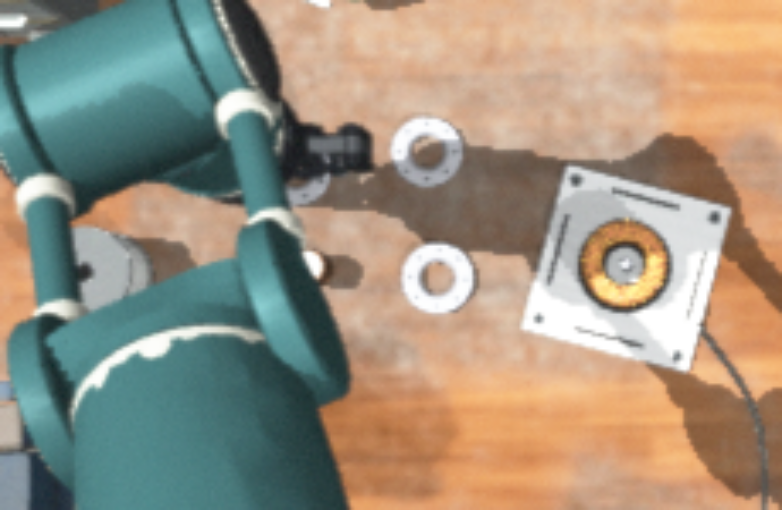

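Call:
servo_tool:
  moves:
    - [40, [0.001, -0.003, 0.004], 0]
    - [40, [0, 0, 0.008], 0]
    - [40, [0, 0, 0.009], 0]
    - [40, [0, 0, 0.008], 0]
    - [40, [0, 0, 0.006], 0]
    - [40, [0, 0, 0.003], 0]
    - [40, [0, 0, 0], 0]
    - [40, [0, 0, 0], 0]

```text
time: 22.53
tool_pos: [0.5831, 0.2621, 0.0286]
tcp_rot: [3.14, 0.019, 0.038]
wrist_force: [0.3, 0.8, 0.1]
width: 0.846
```

```bash
python3 st.py .582 .261 .0245;python3 - <<'E'
from workcell import bot
from h import *
c=bot.read_camera("side")
cv2.imwrite("pics/s20.png",cv2.resize(c["pixels"][120:190,260:340,::-1],None,fx=9,fy=8))
E
```

```text
t 22.5333 p [0.5831 0.2621 0.0286] yaw 0.012 zaxis [ 0.024 -0.001 -1.   ] F [0.3 0.8 0.1] w 0.846 q [ 0.39  0.41  1.87 -0.01  0.84  1.96]
delta tool [-0.0012  0.0011  0.0041]
```

View pics/s20.png

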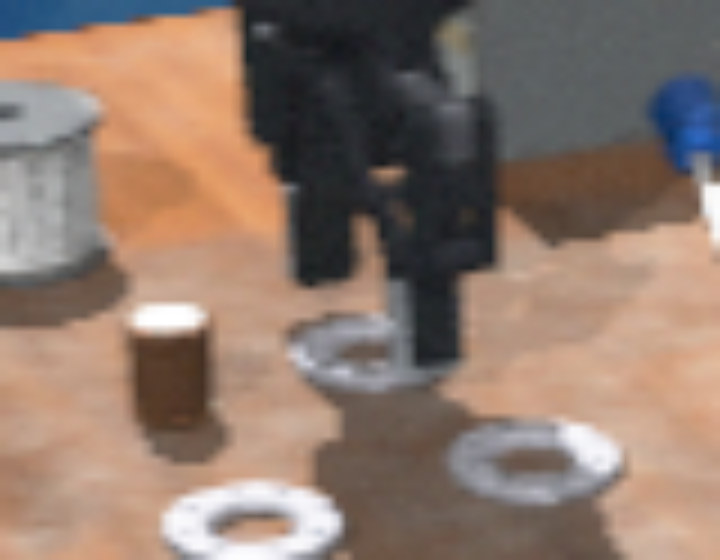

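Call:
servo_tool:
  moves:
    - [40, [-0.001, 0.001, 0.002], 0]
    - [40, [0, 0, 0.0015], 0]
    - [40, [0, 0, 0.0005], 0]
    - [70, [0, 0, 0], 0]
    - [100, [0, 0, 0], 0]
    - [130, [0, 0, 0], 0]
    - [160, [0, 0, 0], 0]
    - [160, [0, 0, 0], 0]
  newtons: 50

```text
time: 23.25
tool_pos: [0.5837, 0.2616, 0.0271]
tcp_rot: [-3.141, -0.019, -0.043]
wrist_force: [0.2, -0.6, -1.3]
width: 0.507
```

```bash
python3 st.py .582 .261 .0245;python3 - <<'E'
from workcell import bot
from h import *
c=bot.read_camera("side")
cv2.imwrite("pics/s21.png",cv2.resize(c["pixels"][120:190,260:340,::-1],None,fx=9,fy=8))
E
```

```text
t 23.25 p [0.5837 0.2616 0.0271] yaw 0.012 zaxis [ 0.028  0.001 -1.   ] F [ 0.2 -0.6 -1.3] w 0.507 q [ 0.39  0.41  1.87 -0.01  0.83  1.95]
delta tool [-0.0018  0.0006  0.0026]
```

View pics/s21.png

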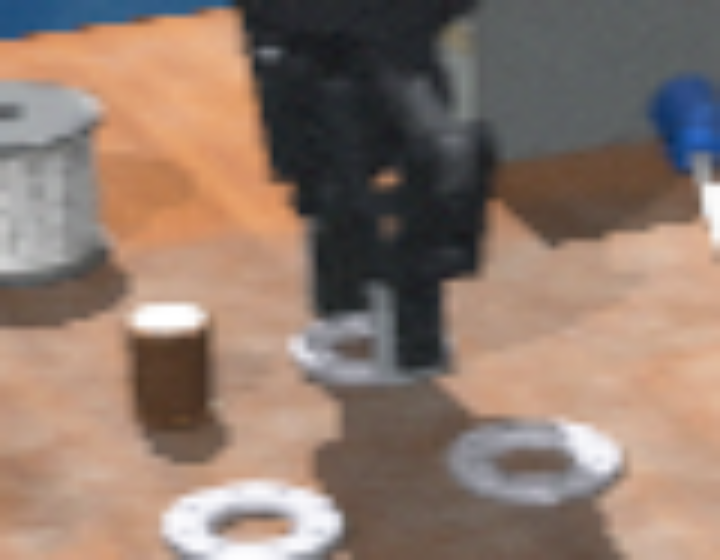

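Call:
servo_tool:
  moves:
    - [180, [0, 0, 0], 0]
    - [180, [0, 0, -0.004], 0]
    - [180, [0, 0, -0.01], 0]
    - [180, [0, 0, -0.018], 0]
    - [180, [0, 0, -0.018], 0]
    - [180, [0, 0, -0.01], 0]
    - [180, [0, 0, -0.005], 0]
    - [180, [0, 0, 0], 0]

```text
time: 23.97
tool_pos: [0.5806, 0.2611, 0.0958]
tcp_rot: [3.141, 0.019, 0.039]
wrist_force: [-0.6, 0.5, -0.9]
width: 0.507
```

```bash
python3 st.py .5106 .0311 .11;python3 - <<'E'
from workcell import bot
from h import *
c=bot.read_camera("side")
cv2.imwrite("pics/s22.png",cv2.resize(c["pixels"][100:190,250:340,::-1],None,fx=8,fy=6.6))
E
```

```text
t 23.9667 p [0.5806 0.2611 0.0958] yaw 0.012 zaxis [ 0.025 -0.    -1.   ] F [-0.6  0.5 -0.9] w 0.507 q [ 0.39  0.32  1.85 -0.01  0.95  1.95]
delta tool [-0.0725  0.2292 -0.0158]
```

View pics/s22.png

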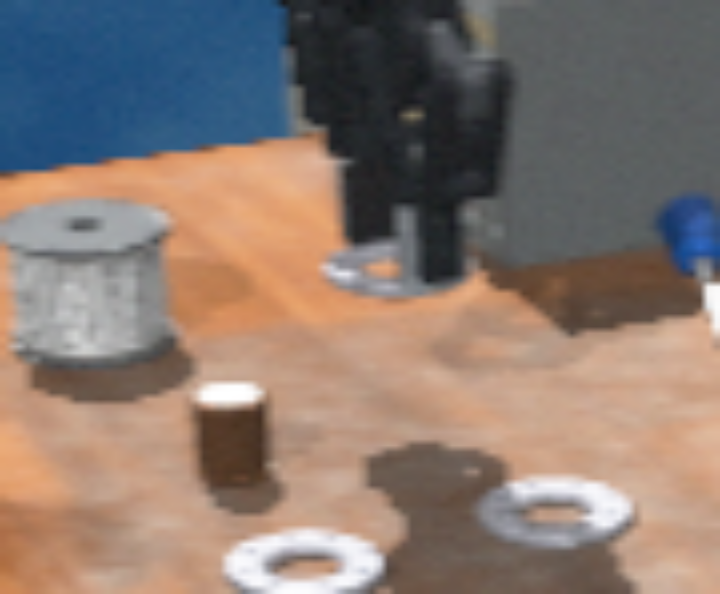

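Call:
servo_tool:
  moves:
    - [180, [-0.005, 0.018, -0.004], 0]
    - [180, [-0.01, 0.033, -0.004], 0]
    - [180, [-0.011, 0.035, -0.002], 0]
    - [180, [-0.011, 0.035, 0], 0]
    - [180, [-0.011, 0.035, 0], 0]
    - [180, [-0.01, 0.032, 0], 0]
    - [180, [-0.007, 0.022, 0], 0]
    - [180, [-0.003, 0.01, 0], 0]

```text
time: 24.68
tool_pos: [0.5103, 0.0356, 0.0982]
tcp_rot: [-3.141, -0.032, -0.031]
wrist_force: [-0.0, 0.4, -0.8]
width: 0.512
```

Call:
servo_tool:
  moves:
    - [180, [-0.001, 0.003, 0], 0]
    - [180, [0, 0, 0], 0]
    - [180, [0, 0, 0], 0]
    - [180, [0, 0, 0], 0]
    - [180, [0, 0, 0], 0]
    - [180, [0, 0, 0], 0]
    - [180, [0, 0, 0], 0]
    - [180, [0, 0, 0], 0]

```text
time: 25.35
tool_pos: [0.5097, 0.0353, 0.0965]
tcp_rot: [-3.139, -0.033, -0.028]
wrist_force: [0.2, -0.9, -1.2]
width: 0.51
```

```bash
python3 st.py .512 .0311 .09
```

```text
t 25.35 p [0.5097 0.0353 0.0965] yaw 0.021 zaxis [ 0.018  0.002 -1.   ] F [ 0.2 -0.9 -1.2] w 0.51 q [0.02 0.1  2.11 0.   0.91 1.57]
delta tool [0.0021 0.0043 0.0065]
```

Call:
servo_tool:
  moves:
    - [180, [0.0015, 0.0035, 0], 0]
    - [180, [0, 0.0005, 0], 0]
    - [180, [0, 0, 0.003], 0]
    - [180, [0, 0, 0.003], 0]
    - [180, [0, 0, 0.001], 0]
    - [180, [0, 0, 0], 0]
    - [180, [0, 0, 0], 0]
    - [180, [0, 0, 0], 0]

```text
time: 26.02
tool_pos: [0.5118, 0.0315, 0.0886]
tcp_rot: [-3.139, -0.034, -0.028]
wrist_force: [0.1, 0.6, -0.8]
width: 0.504
```

```bash
python3 st.py .512 .0311 .065;python3 - <<'E'
from workcell import bot
from h import *
c=bot.read_camera("side")
cv2.imwrite("pics/s23.png",cv2.resize(c["pixels"][150:230,270:360,::-1],None,fx=8,fy=7))
E
```

```text
t 26.0167 p [0.5118 0.0315 0.0886] yaw 0.022 zaxis [ 0.018  0.002 -1.   ] F [ 0.1  0.6 -0.8] w 0.504 q [0.01 0.12 2.11 0.   0.89 1.56]
delta tool [-0.0002  0.0005  0.0236]
```

View pics/s23.png

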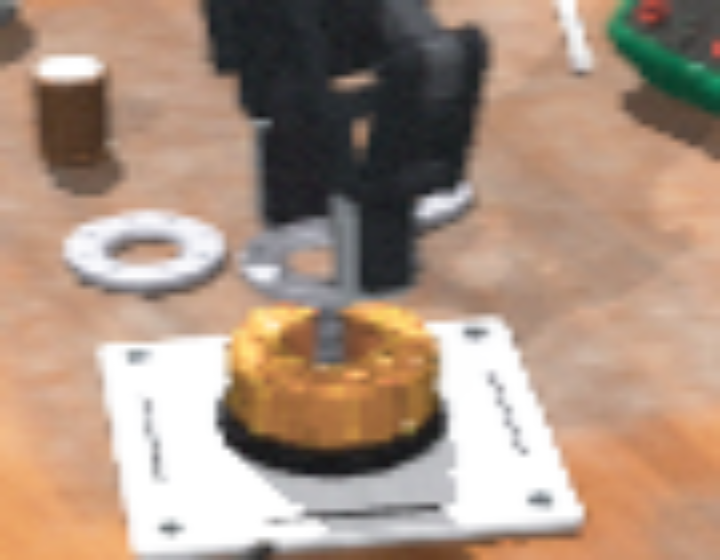

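Call:
servo_tool:
  moves:
    - [180, [0, 0, 0.003], 0]
    - [180, [0, 0, 0.006], 0]
    - [180, [0, 0, 0.006], 0]
    - [180, [0, 0, 0.004], 0]
    - [180, [0, 0, 0.002], 0]
    - [180, [0, 0, 0], 0]
    - [180, [0, 0, 0], 0]
    - [180, [0, 0, 0], 0]

```text
time: 26.73
tool_pos: [0.5117, 0.0316, 0.0647]
tcp_rot: [-3.139, -0.034, -0.026]
wrist_force: [0.5, -1.0, -0.2]
width: 0.506
```

```bash
python3 st.py .512 .0311 .065;python3 - <<'E'
from workcell import bot
from h import *
c=bot.read_camera("side")
cv2.imwrite("pics/s24.png",cv2.resize(c["pixels"][150:230,270:360,::-1],None,fx=8,fy=7))
E
```

```text
t 26.7333 p [0.5117 0.0316 0.0647] yaw 0.022 zaxis [ 0.017  0.002 -1.   ] F [ 0.5 -1.  -0.2] w 0.506 q [0.01 0.15 2.13 0.   0.84 1.56]
delta tool [ 0.0003  0.0005 -0.0003]
```

View pics/s24.png

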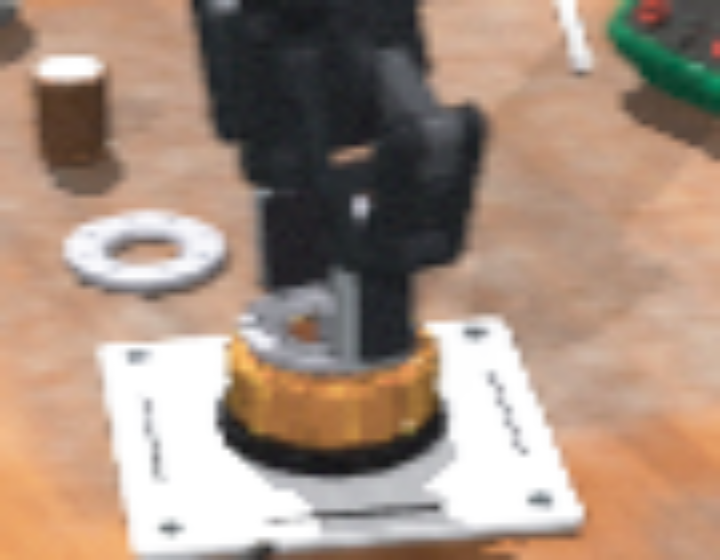

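Call:
servo_tool:
  moves:
    - [140, [0, 0, 0], 0]
    - [100, [0, 0, 0], 0]
    - [60, [0, 0, 0], 0]
    - [20, [0, 0, 0], 0]
    - [0, [0, 0, 0], 0]
    - [0, [0, 0, 0], 0]
    - [0, [0, 0, -0.01], 0]
    - [0, [0, 0, -0.02], 0]

```text
time: 27.45
tool_pos: [0.5089, 0.0315, 0.0934]
tcp_rot: [-3.139, -0.034, -0.018]
wrist_force: [-0.1, -0.7, 0.3]
width: 1.001
```

Call:
servo_tool:
  moves:
    - [0, [0, 0, -0.02], 0]
    - [0, [0, 0, -0.01], 0]
    - [0, [0.005, 0.015, 0], 0]
    - [0, [0.01, 0.028, 0], 0]
    - [0, [0.01, 0.028, 0], 0]
    - [0, [0.01, 0.028, 0], 0]
    - [0, [0.01, 0.028, 0], 0]
    - [0, [0.01, 0.028, 0], 0]

```text
time: 28.12
tool_pos: [0.5716, -0.1225, 0.1357]
tcp_rot: [-3.138, -0.049, -0.037]
wrist_force: [0.9, 0.5, -0.3]
width: 1.001
```

```bash
python3 st.py .629 -.2444 .10;python3 - <<'E'
from workcell import bot
from seg import *
c=bot.read_camera("side");np.savez("side25.npz",**c)
cv2.imwrite("pics/s25.png",cv2.resize(c["pixels"][150:230,270:360,::-1],None,fx=8,fy=7))
c=bot.read_camera("top");np.savez("top25.npz",**c)
cv2.imwrite("pics/t25.png",c["pixels"][:,:,::-1])
E
```

```text
t 28.1167 p [ 0.5716 -0.1225  0.1357] yaw 0.031 zaxis [ 0.023  0.004 -1.   ] F [ 0.9  0.5 -0.3] w 1.001 q [-0.26  0.19  1.93  0.01  1.    1.27]
delta tool [0.0528 0.1237 0.0366]
```

View pics/s25.png

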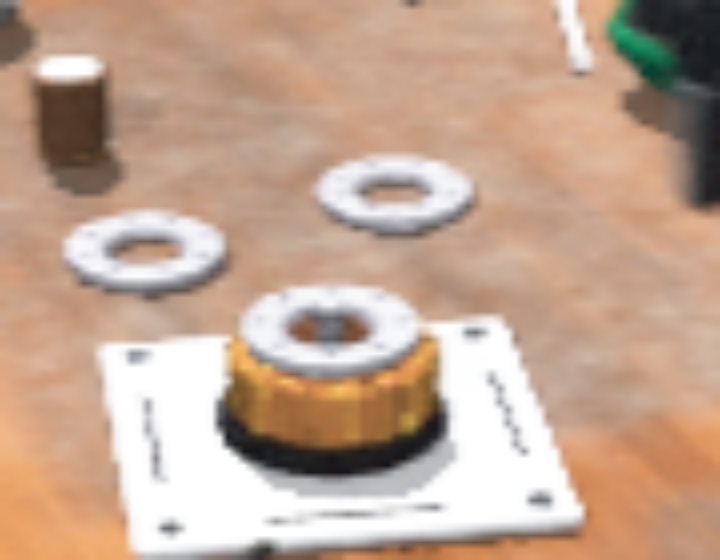

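View pics/t25.png

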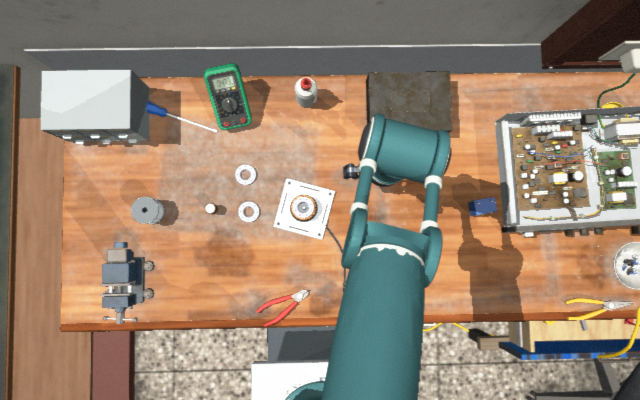

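```bash
python3 - <<'E'
from seg import *
t=load("top0.npz");w=t["depth"];K=t["intrinsics"];v,u=np.mgrid[0:400,0:640]
P=np.stack([(u-K[0,2])/K[0,0]*w,(v-K[1,2])/K[1,1]*w,w],-1);W=(P-t["t"])@t["R"]
for uu in(385,405,420,435):
    print(uu,[(vv,*W[vv,uu].round(3)) for vv in (100,120,128,132,134,136,138,140,142,150)][2:])
s=load("side0.npz");cv2.imwrite("pics/col.png",cv2.resize(s["pixels"][200:300,390:500,::-1],None,fx=7,fy=6))
print("side collar",ray(s,(434,266.5),.016))
E
```

```text
385 [(128, np.float64(0.687), np.float64(-0.159), np.float64(0.066)), (132, np.float64(0.68), np.float64(-0.161), np.float64(0.054)), (134, np.float64(0.676), np.float64(-0.161), np.float64(0.053)), (136, np.float64(0.681), np.float64(-0.168), np.float64(0.007)), (138, np.float64(0.677), np.float64(-0.168), np.float64(0.0)), (140, np.float64(0.672), np.float64(-0.168), np.float64(-0.0)), (142, np.float64(0.667), np.float64(-0.168), np.float64(0.001)), (150, np.float64(0.648), np.float64(-0.167), np.float64(0.001))]
405 [(128, np.float64(0.687), np.float64(-0.206), np.float64(0.062)), (132, np.float64(0.681), np.float64(-0.209), np.float64(0.046)), (134, np.float64(0.68), np.float64(-0.212), np.float64(0.028)), (136, np.float64(0.681), np.float64(-0.217), np.float64(0.0)), (138, np.float64(0.676), np.float64(-0.217), np.float64(0.0)), (140, np.float64(0.672), np.float64(-0.217), np.float64(-0.002)), (142, np.float64(0.667), np.float64(-0.217), np.float64(-0.003)), (150, np.float64(0.648), np.float64(-0.217), np.float64(-0.003))]
420 [(128, np.float64(0.687), np.float64(-0.241), np.flo
[... 337 characters left out ...]
, (142, np.float64(0.666), np.float64(-0.253), np.float64(0.0)), (150, np.float64(0.644), np.float64(-0.249), np.float64(0.015))]
435 [(128, np.float64(0.686), np.float64(-0.276), np.float64(0.061)), (132, np.float64(0.68), np.float64(-0.279), np.float64(0.046)), (134, np.float64(0.675), np.float64(-0.279), np.float64(0.047)), (136, np.float64(0.68), np.float64(-0.29), np.float64(-0.001)), (138, np.float64(0.676), np.float64(-0.291), np.float64(-0.003)), (140, np.float64(0.67), np.float64(-0.29), np.float64(-0.0)), (142, np.float64(0.666), np.float64(-0.29), np.float64(-0.001)), (150, np.float64(0.646), np.float64(-0.289), np.float64(0.001))]
side collar [ 0.62808687 -0.24762915  0.016     ]
```

View pics/col.png

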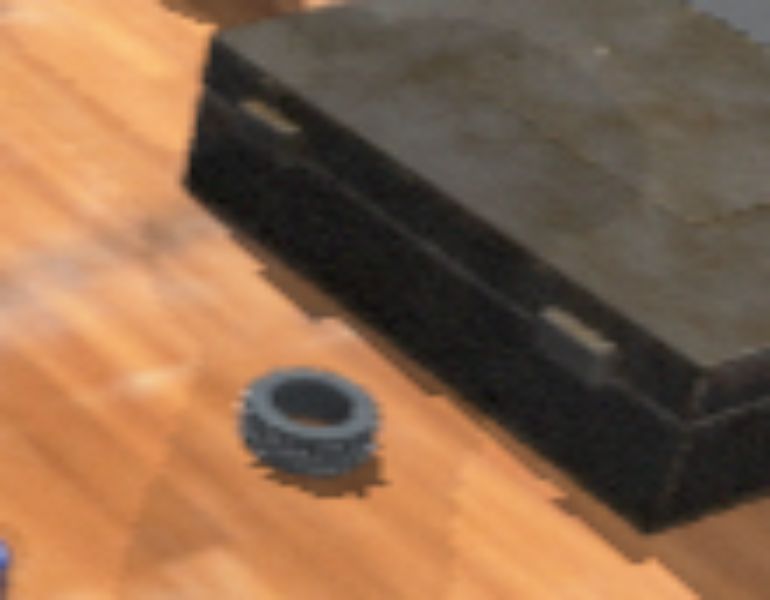

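Call:
servo_tool:
  moves:
    - [40, [0.009, 0.022, 0.002], 0.03]
    - [40, [0.011, 0.026, 0.005], 0]
    - [40, [0.011, 0.025, 0.006], 0]
    - [40, [0.008, 0.018, 0.004], 0]
    - [40, [0.004, 0.01, 0.002], 0]
    - [40, [0.001, 0.002, 0], 0]
    - [40, [0, 0, 0], 0]
    - [40, [0, 0, 0], 0]

```text
time: 28.88
tool_pos: [0.6181, -0.2285, 0.1189]
tcp_rot: [-3.136, 0.009, -0.038]
wrist_force: [1.2, -0.3, -0.1]
width: 0.844
```

```bash
python3 st.py .629 -.2455 .03
```

```text
t 28.8833 p [ 0.6181 -0.2285  0.1189] yaw -0.006 zaxis [ 0.024  0.005 -1.   ] F [ 1.2 -0.3 -0.1] w 0.844 q [-0.4   0.33  1.78  0.02  1.01  1.17]
delta tool [0.0089 0.0174 0.089 ]
```

Call:
servo_tool:
  moves:
    - [40, [0.005, 0.01, 0.003], 0]
    - [40, [0.002, 0.005, 0.008], 0]
    - [40, [0.001, 0.001, 0.01], 0]
    - [40, [0, 0, 0.01], 0]
    - [40, [0, 0, 0.008], 0]
    - [40, [0, 0, 0.004], 0]
    - [40, [0, 0, 0], 0]
    - [40, [0, 0, 0], 0]

```text
time: 29.55
tool_pos: [0.6259, -0.2406, 0.0705]
tcp_rot: [-3.134, 0.002, -0.033]
wrist_force: [0.0, -0.1, 0.8]
width: 0.844
```

```bash
python3 st.py .629 -.2455 .03;python3 - <<'E'
from workcell import bot
from h import *
c=bot.read_camera("side")
cv2.imwrite("pics/s26.png",cv2.resize(c["pixels"][200:300,380:490,::-1],None,fx=7,fy=6))
E
```

```text
t 29.55 p [ 0.6259 -0.2406  0.0705] yaw -0.002 zaxis [ 0.021  0.008 -1.   ] F [ 0.  -0.1  0.8] w 0.844 q [-0.41  0.41  1.78  0.02  0.94  1.15]
delta tool [0.0023 0.0052 0.0405]
```

View pics/s26.png

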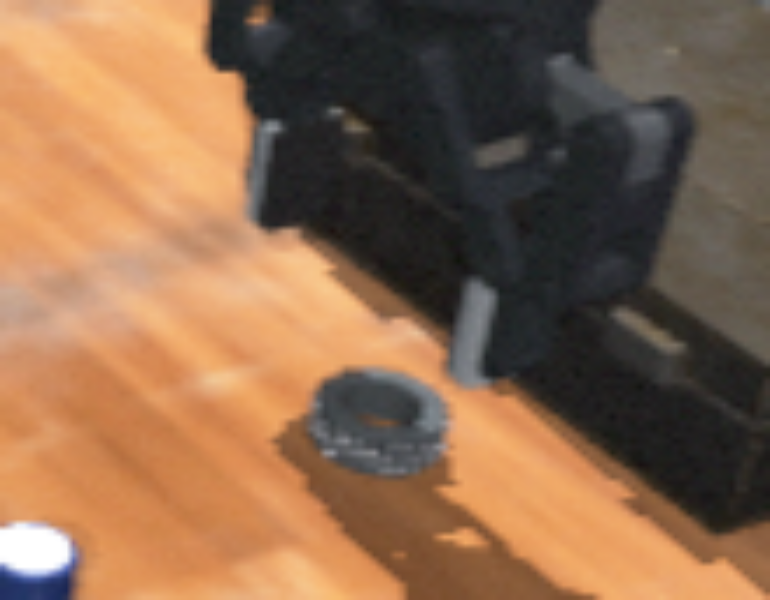

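Call:
servo_tool:
  moves:
    - [40, [0.002, 0.004, 0.003], 0]
    - [40, [0, 0.001, 0.007], 0]
    - [40, [0, 0, 0.008], 0]
    - [40, [0, 0, 0.008], 0]
    - [40, [0, 0, 0.006], 0]
    - [40, [0, 0, 0.004], 0]
    - [40, [0, 0, 0], 0]
    - [40, [0, 0, 0], 0]

```text
time: 30.27
tool_pos: [0.6295, -0.2462, 0.0315]
tcp_rot: [-3.134, 0.003, -0.035]
wrist_force: [0.0, 0.6, 0.6]
width: 0.844
```

```bash
python3 st.py .629 -.2455 .03;python3 - <<'E'
from workcell import bot
from h import *
c=bot.read_camera("side")
cv2.imwrite("pics/s27.png",cv2.resize(c["pixels"][200:300,380:490,::-1],None,fx=7,fy=6))
E
```

```text
t 30.2667 p [ 0.6295 -0.2462  0.0315] yaw -0.002 zaxis [ 0.022  0.007 -1.   ] F [0.  0.6 0.6] w 0.844 q [-0.42  0.46  1.78  0.02  0.88  1.14]
delta tool [-0.0005 -0.0007  0.0015]
```

View pics/s27.png

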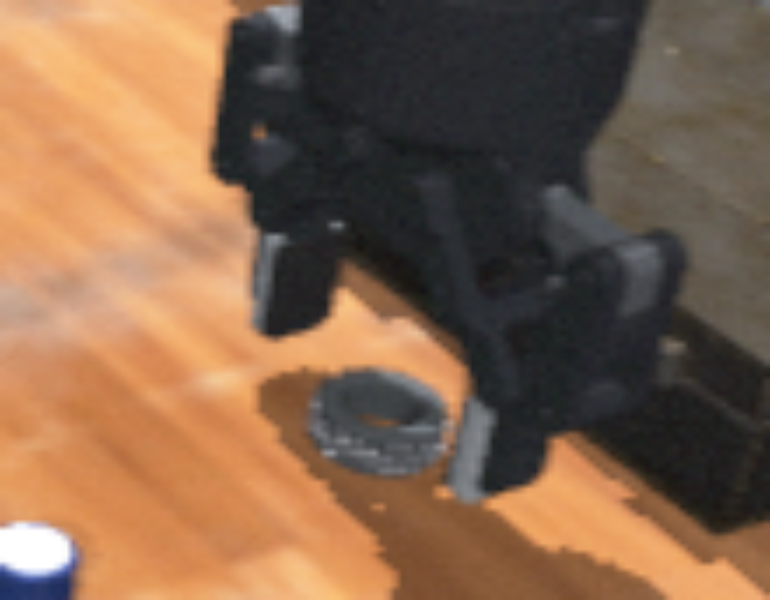

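Call:
servo_tool:
  moves:
    - [60, [0, 0, 0.001], 0]
    - [90, [0, 0, 0], 0]
    - [120, [0, 0, 0], 0]
    - [150, [0, 0, 0], 0]
    - [180, [0, 0, 0], 0]
    - [200, [0, 0, 0], 0]
    - [200, [0, 0, 0], 0]
    - [200, [0, 0, 0], 0]
  newtons: 50

```text
time: 30.98
tool_pos: [0.6307, -0.2465, 0.0327]
tcp_rot: [-3.135, 0.002, -0.04]
wrist_force: [0.7, -0.1, -1.0]
width: 0.341
```

```bash
python3 st.py .629 -.2455 .03
```

```text
t 30.9833 p [ 0.6307 -0.2465  0.0327] yaw -0.001 zaxis [ 0.025  0.006 -1.   ] F [ 0.7 -0.1 -1. ] w 0.341 q [-0.42  0.46  1.78  0.02  0.88  1.14]
delta tool [-0.0018 -0.001   0.0026]
```

Call:
servo_tool:
  moves:
    - [210, [0, 0, 0], 0]
    - [210, [0, 0, -0.004], 0]
    - [210, [0, 0, -0.01], 0]
    - [210, [0, 0, -0.02], 0]
    - [210, [0, 0, -0.02], 0]
    - [210, [0, 0, -0.015], 0]
    - [210, [0, 0, -0.005], 0]
    - [210, [0, 0, 0], 0]

```text
time: 31.65
tool_pos: [0.6274, -0.2465, 0.1108]
tcp_rot: [-3.134, 0.002, -0.034]
wrist_force: [-0.6, 0.3, -0.9]
width: 0.339
```

```bash
python3 st.py .5106 .0311 .12;python3 - <<'E'
from workcell import bot
from h import *
c=bot.read_camera("side")
cv2.imwrite("pics/s28.png",cv2.resize(c["pixels"][180:300,380:490,::-1],None,fx=6,fy=5))
E
```

```text
t 31.65 p [ 0.6274 -0.2465  0.1108] yaw -0.002 zaxis [ 0.022  0.007 -1.   ] F [-0.6  0.3 -0.9] w 0.339 q [-0.42  0.37  1.75  0.02  1.01  1.14]
delta tool [-0.117  -0.2775 -0.0098]
```

View pics/s28.png

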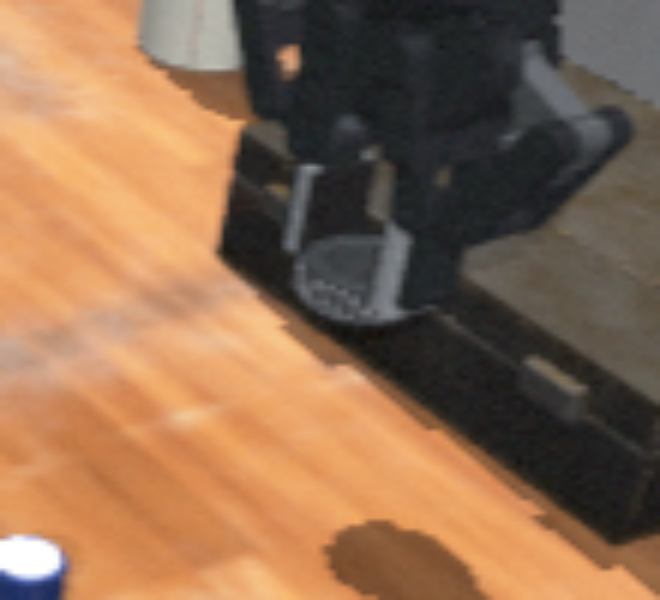

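Call:
servo_tool:
  moves:
    - [210, [-0.008, -0.02, 0], 0]
    - [210, [-0.014, -0.034, 0], 0]
    - [210, [-0.0145, -0.035, 0], 0]
    - [210, [-0.0145, -0.035, 0], 0]
    - [210, [-0.0145, -0.035, 0], 0]
    - [210, [-0.0145, -0.035, 0], 0]
    - [210, [-0.013, -0.031, 0], 0]
    - [210, [-0.009, -0.02, 0], 0]

```text
time: 32.37
tool_pos: [0.5208, 0.0021, 0.103]
tcp_rot: [-3.136, 0.018, -0.029]
wrist_force: [-0.4, 0.7, -1.1]
width: 0.341
```

Call:
servo_tool:
  moves:
    - [210, [-0.004, -0.01, 0], 0]
    - [210, [-0.002, -0.004, 0], 0]
    - [210, [0, 0, 0], 0]
    - [210, [0, 0, 0], 0]
    - [210, [0, 0, 0], 0]
    - [210, [0, 0, 0], 0]
    - [210, [0, 0, 0], 0]
    - [210, [0, 0, 0], 0]

```text
time: 33.03
tool_pos: [0.513, 0.0165, 0.0999]
tcp_rot: [-3.137, 0.015, -0.022]
wrist_force: [0.2, 0.0, -0.5]
width: 0.34
```

```bash
python3 st.py .512 .0311 .1
```

```text
t 33.0333 p [0.513  0.0165 0.0999] yaw -0.01 zaxis [ 0.014  0.004 -1.   ] F [ 0.2  0.  -0.5] w 0.34 q [-0.02  0.11  2.1   0.01  0.92  1.56]
delta tool [-0.0011 -0.0146  0.    ]
```

Call:
servo_tool:
  moves:
    - [210, [-0.001, -0.009, 0], 0]
    - [210, [0, -0.004, 0], 0]
    - [210, [0, -0.001, 0], 0]
    - [210, [0, 0, 0], 0]
    - [210, [0, 0, 0], 0]
    - [210, [0, 0, 0], 0]
    - [210, [0, 0, 0], 0]
    - [210, [0, 0, 0], 0]

```text
time: 33.7
tool_pos: [0.513, 0.031, 0.1003]
tcp_rot: [-3.137, 0.018, -0.023]
wrist_force: [0.4, -0.2, -0.1]
width: 0.338
```

```bash
python3 st.py .512 .0311 .0765;python3 - <<'E'
from workcell import bot
from h import *
c=bot.read_camera("side")
cv2.imwrite("pics/s29.png",cv2.resize(c["pixels"][150:230,270:360,::-1],None,fx=8,fy=7))
p=bot.read_state()["tool_pos"];print(proj(c,p-[0,0,.0327]),proj(c,p-[0,0,.0167]))
E
```

```text
t 33.7 p [0.513  0.031  0.1003] yaw -0.011 zaxis [ 0.015  0.004 -1.   ] F [ 0.4 -0.2 -0.1] w 0.338 q [0.01 0.11 2.1  0.01 0.92 1.59]
delta tool [-0.0014  0.      0.0238]
[312.12472521 185.27630357] [312.07686978 178.79043764]
```

View pics/s29.png

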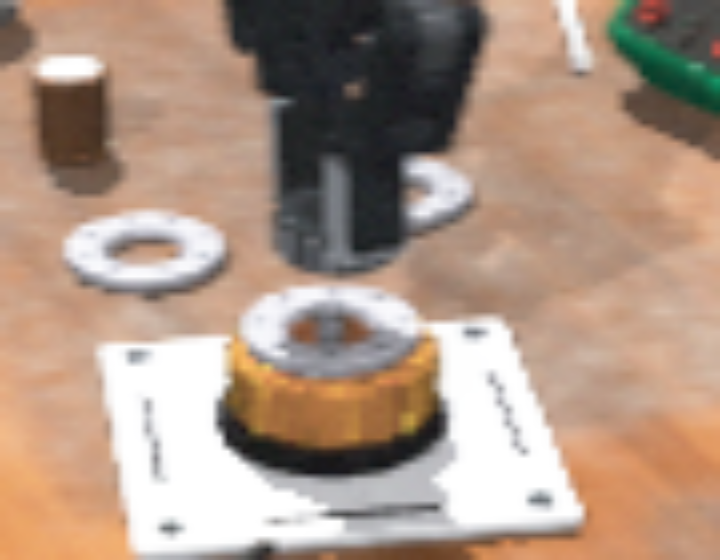

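Call:
servo_tool:
  moves:
    - [210, [-0.002, 0, 0], 0]
    - [210, [-0.0005, 0, 0], 0]
    - [210, [0, 0, 0.003], 0]
    - [210, [0, 0, 0.005], 0]
    - [210, [0, 0, 0.004], 0]
    - [210, [0, 0, 0.001], 0]
    - [210, [0, 0, 0], 0]
    - [210, [0, 0, 0], 0]

```text
time: 34.42
tool_pos: [0.5099, 0.0308, 0.0853]
tcp_rot: [-3.137, 0.019, -0.021]
wrist_force: [0.4, -0.6, -1.1]
width: 0.34
```

```bash
python3 st.py .511 .0311 .0765;python3 - <<'E'
from workcell import bot
from h import *
c=bot.read_camera("side")
cv2.imwrite("pics/s30.png",cv2.resize(c["pixels"][150:230,270:360,::-1],None,fx=8,fy=7))
E
```

```text
t 34.4167 p [0.5099 0.0308 0.0853] yaw -0.012 zaxis [ 0.014  0.004 -1.   ] F [ 0.4 -0.6 -1.1] w 0.34 q [0.01 0.12 2.12 0.01 0.89 1.59]
delta tool [ 0.001  -0.0003  0.0089]
```

View pics/s30.png

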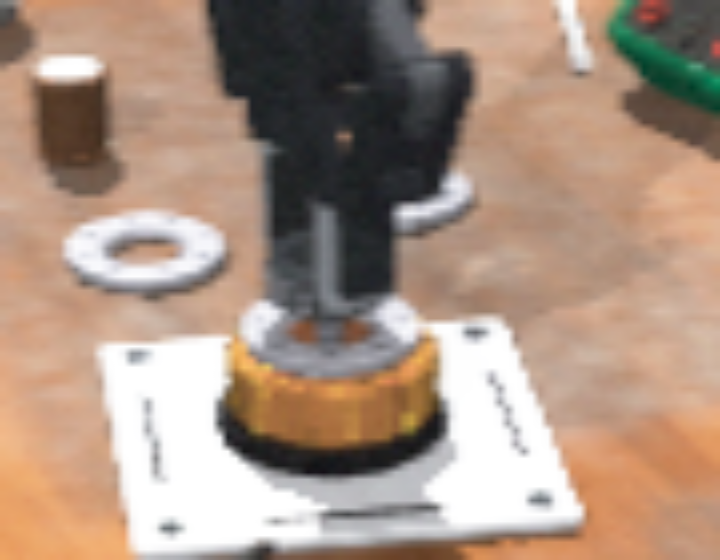

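Call:
servo_tool:
  moves:
    - [210, [0.0005, 0, 0.0015], 0]
    - [210, [0, 0, 0.002], 0]
    - [210, [0, 0, 0.002], 0]
    - [210, [0, 0, 0.0015], 0]
    - [210, [0, 0, 0.0005], 0]
    - [210, [0, 0, 0], 0]
    - [210, [0, 0, 0], 0]
    - [210, [0, 0, 0], 0]

```text
time: 35.13
tool_pos: [0.511, 0.0308, 0.0774]
tcp_rot: [-3.137, 0.019, -0.023]
wrist_force: [0.4, -0.7, -0.0]
width: 0.338
```

```bash
python3 st.py .511 .0311 .0765;python3 - <<'E'
from workcell import bot
from h import *
c=bot.read_camera("side")
cv2.imwrite("pics/s31.png",cv2.resize(c["pixels"][150:230,270:360,::-1],None,fx=8,fy=7))
E
```

```text
t 35.1333 p [0.511  0.0308 0.0774] yaw -0.012 zaxis [ 0.015  0.004 -1.   ] F [ 0.4 -0.7 -0. ] w 0.338 q [0.01 0.13 2.12 0.01 0.87 1.59]
delta tool [-0.     -0.0003  0.0009]
```

View pics/s31.png

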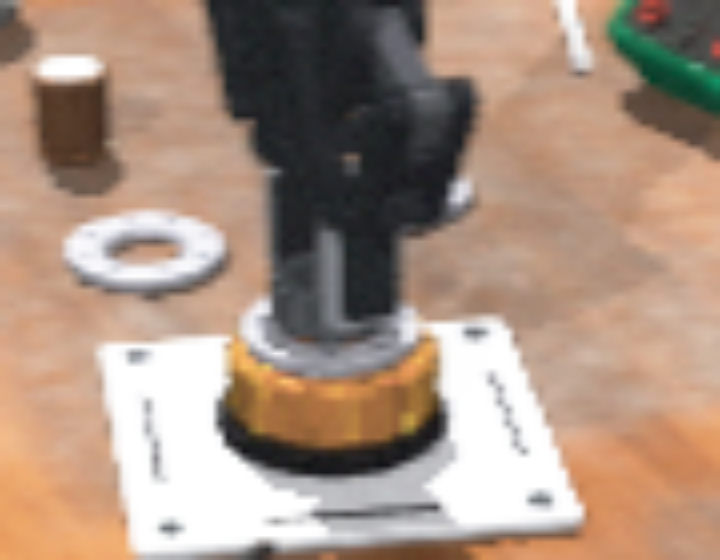

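Call:
servo_tool:
  moves:
    - [210, [0, 0, 0.001], 0]
    - [210, [0, 0, 0.0005], 0]
    - [210, [0, 0, 0], 0]
    - [210, [0, 0, 0.0005], 0]
    - [210, [0, 0, 0], 0]
    - [210, [0, 0, 0], 0]
    - [210, [0, 0, 0], 0]
    - [210, [0, 0, 0], 0]

```text
time: 35.85
tool_pos: [0.5113, 0.0308, 0.0755]
tcp_rot: [-3.137, 0.019, -0.024]
wrist_force: [0.3, 0.2, -0.6]
width: 0.338
```

```bash
python3 st.py .511 .0311 .0765;python3 - <<'E'
from workcell import bot
from h import *
c=bot.read_camera("side")
cv2.imwrite("pics/s32.png",cv2.resize(c["pixels"][170:220,290:335,::-1],None,fx=14,fy=12))
E
```

```text
t 35.85 p [0.5113 0.0308 0.0755] yaw -0.012 zaxis [ 0.015  0.004 -1.   ] F [ 0.3  0.2 -0.6] w 0.338 q [0.01 0.14 2.12 0.01 0.87 1.59]
delta tool [-0.0003 -0.0003 -0.001 ]
```

View pics/s32.png

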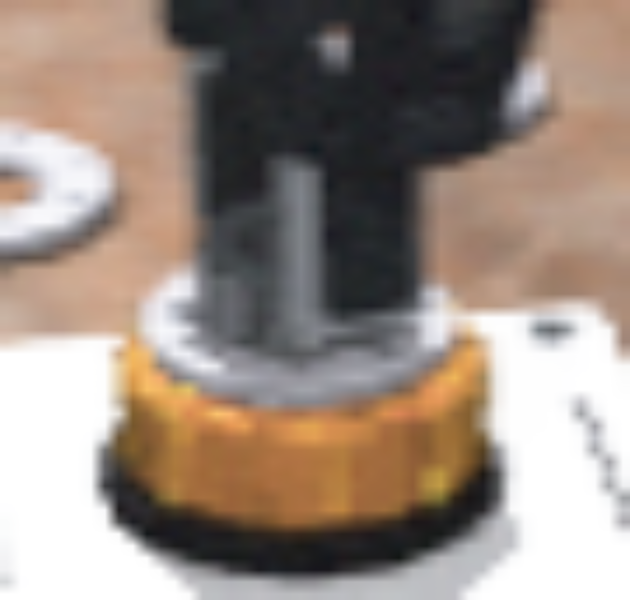

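Call:
servo_tool:
  moves:
    - [190, [0, 0, 0], 0]
    - [160, [0, 0, 0], 0]
    - [120, [0, 0, 0], 0]
    - [80, [0, 0, 0], 0]
    - [40, [0, 0, 0], 0]
    - [0, [0, 0, 0], 0]
    - [0, [0, 0, -0.008], 0]
    - [0, [0, 0, -0.02], 0]

```text
time: 36.57
tool_pos: [0.5078, 0.0307, 0.1009]
tcp_rot: [-3.137, 0.019, -0.012]
wrist_force: [-0.3, 0.1, -0.2]
width: 1.001
```

Call:
servo_tool:
  moves:
    - [0, [0, 0, -0.02], 0]
    - [0, [0, 0, -0.02], 0]
    - [0, [0, 0.01, -0.01], 0]
    - [0, [0, 0.025, 0], 0]
    - [0, [0, 0.03, 0], 0]
    - [0, [0, 0.03, 0], 0]
    - [0, [0, 0.03, 0], 0]
    - [0, [0, 0.02, 0], 0]

```text
time: 37.23
tool_pos: [0.5095, -0.1189, 0.1619]
tcp_rot: [-3.139, 0.003, -0.032]
wrist_force: [-0.0, 0.3, 0.0]
width: 1.002
```

Call:
servo_tool:
  moves:
    - [0, [0, 0.02, 0], 0]
    - [0, [0, 0.02, 0], 0]
    - [0, [0, 0.01, 0], 0]
    - [0, [0, 0, 0], 0]
    - [0, [0, 0, 0], 0]
    - [0, [0, 0, 0], 0]
    - [0, [0, 0, 0], 0]
    - [0, [0, 0, 0], 0]

```text
time: 37.9
tool_pos: [0.5076, -0.1768, 0.1631]
tcp_rot: [-3.14, 0.012, -0.033]
wrist_force: [0.2, 0.6, -0.3]
width: 1.003
```

```bash
python3 st.py;python3 - <<'E'
from workcell import bot
from h import *
c=bot.read_camera("side");np.savez("side33.npz",**c)
cv2.imwrite("pics/s33.png",cv2.resize(c["pixels"][165:225,280:345,::-1],None,fx=11,fy=10))
c=bot.read_camera("top");np.savez("top33.npz",**c)
cv2.imwrite("pics/t33.png",cv2.resize(c["pixels"][140:260,160:480,::-1],None,fx=2.5,fy=2.5))
print(proj(c,[.5106,.0311,.059]))
cv2.imwrite("pics/t33b.png",cv2.resize(c["pixels"][175:245,265:345,::-1],None,fx=9,fy=8))
E
```

```text
t 37.9 p [ 0.5076 -0.1768  0.1631] yaw -0.008 zaxis [ 0.021  0.001 -1.   ] F [ 0.2  0.6 -0.3] w 1.003 q [-0.39  0.07  2.01  0.01  1.04  1.19]
[303.25043744 206.61041846]
```

View pics/s33.png

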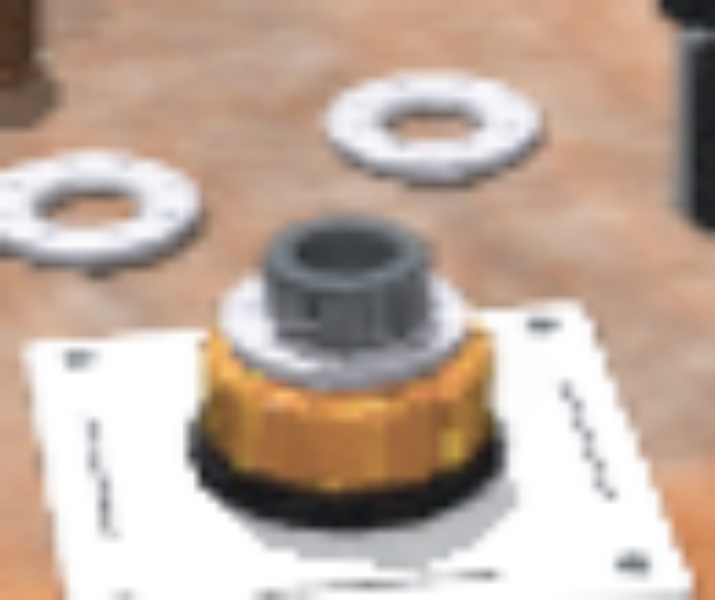

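View pics/t33.png

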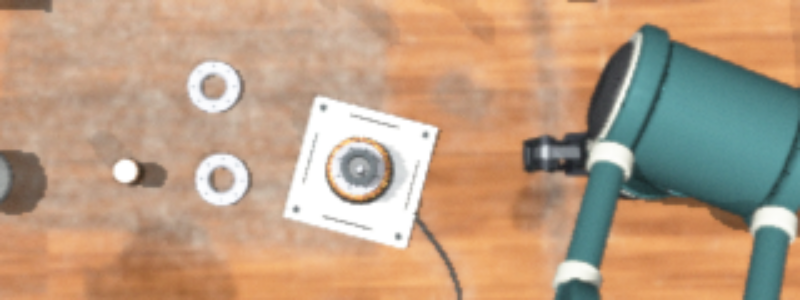

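View pics/t33b.png

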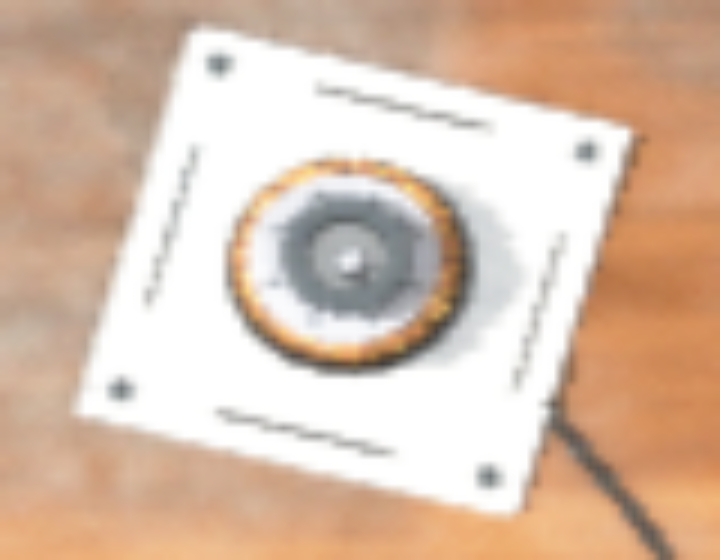

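```bash
python3 - <<'E'
from workcell import bot
from seg import *
for f in("top0","top33"):
    t=load(f+".npz");hsv=cv2.cvtColor(t["pixels"],cv2.COLOR_RGB2HSV);S,V=hsv[...,1],hsv[...,2];w=((S<45)&(V>160)).astype(np.uint8)
    print("c2",blob(t,(210,209),w,.036,12))
for f in("side6","side33"):
    s=load(f+".npz");h=cv2.cvtColor(s["pixels"],cv2.COLOR_RGB2HSV);m=((h[...,0]>105)&(h[...,0]<130)&(h[...,1]>120)).astype(np.uint8)
    z=np.zeros_like(m);z[280:320,370:400]=m[280:320,370:400];print(cv2.boundingRect(z))
print(bot.finish_job())
E
```

```text
c2 (513.0, 247.8, 18.9, 20.8, (205, 204, 10, 9))
c2 (513.0, 247.8, 18.9, 20.8, (205, 204, 10, 9))
(377, 295, 13, 15)
(377, 292, 13, 18)
the job is handed in; nothing more can be done
None
```

All four parts are on the stud in the order asked: black disc, transformer, steel washer (the one that started farthest left), then the ribbed collar. The job was handed in at about 38 s of the 96 s allowed. `finish_job` gives no verdict.

- **Last look (side and top views):** the four parts lie flat on one another, and the stud tip shows inside the collar's hole. The arm stood clear with the gripper open. I judged the stack heights and centring by eye from these pictures and did not measure them.
- **Left capacitor (capacitor_2):** it measured at exactly the same spot as at the start.
- **Right capacitor (capacitor_0):** its colour patch kept the same left, right and lower edges. The patch's upper edge read 3 px higher in the last picture, probably because the finger's shadow or cover had gone. That comparison starts after the first disc attempt, not at the very beginning.
- **What went wrong:** on the first try at the disc the fingers closed on top of it because they were too high, and pushed it about 3 mm. I reopened, measured it again and the second grasp held.
- **Camera agreement:** the two views put the disc and the transformer about 5 mm apart at most. I used values close to the top view, and both parts seated centred.

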